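Load the tin shaker, snap its covers shut and start it

TASK

Load every one of the small sample tins on the bench (two or three of them) into the plate shaker, one to a bay: slide each in along its bay's fence so that it stands upright and fully home against the fence and the stop. Then press all three hinged covers down, an empty bay's too, until the catches hold them shut, and only then throw the start lever right over to on. Leave the other things on the bench where they are and standing.

Things in the scene. Friction and masses are not known exactly. Their poses are not given: they have to be found in the camera images.
- shaker: plate shaker, cannot be moved: aluminium deck 195 x 320 mm, top 16 mm over the bench, with three bays 100 mm apart, open towards the robot, and behind them a grey motor housing 50 mm high. Origin: on the bench below the stop face of the middle bay; x points from the bays' open ends to their stops, y left, z up. Deck from x = -165 mm; motor housing from x = 30 to 140 mm
- tin1_center (a point): closed round sample tin, steel with a paper band, 56 mm diameter, 42 mm high, upright, 0.14 to 0.28 kg; the point is its centre, 21 mm above its underside, z along its axis. May be absent: two or three tins are there
- tin2_center (a point): closed round sample tin, steel with a paper band, 56 mm diameter, 42 mm high, upright, 0.14 to 0.28 kg; the point is its centre, 21 mm above its underside, z along its axis. May be absent: two or three tins are there
- tin3_center (a point): closed round sample tin, steel with a paper band, 56 mm diameter, 42 mm high, upright, 0.14 to 0.28 kg; the point is its centre, 21 mm above its underside, z along its axis. May be absent: two or three tins are there
- bay1 (a point): left (+y) bay: centre of a tin that is home, against fence and stop. Axes as the shaker's. Slippery plastic fence (12 mm thick) on the +y side, face 28 mm from here: 14 mm high from the deck's open edge (137 mm to -x) to 22 mm to -x, then a 44 mm high catch housing. Stop 40 mm high, face 28 mm to +x. Right side open (next fence 60 mm to -y). Any tin fits any bay
- cover1 (a joint): angle (rad) of the left (+y) bay's cover: 0 shut and level, 1.35 to 1.6 at the start (up), limit 1.75. Hinge axis along the shaker's y, 40 mm to +x of and 27 mm above the bay's point. A light spring (1.5 N at the tab) opens it again until the catch snaps, in the last 0.2 rad, at about 6 N; then it stays under 0.04 rad; about 6 N up at the tab frees it
- cover1_tab (a point): middle of the top face of the cover's tab (22 x 20 x 4 mm), 87 mm from the hinge; axes turn with the cover. Dark steel plate 77 mm wide, 76 mm long without the tab; shut, its top is 66 mm over the bench. Front flap and right skirt hang 13 mm: they land on a tin that is not home (4 mm play). Can be swept over from behind (+x) by a shut gripper, then pressed here
- bay2 (a point): middle bay: centre of a tin that is home, against fence and stop. Axes as the shaker's. Slippery plastic fence (12 mm thick) on the +y side, face 28 mm from here: 14 mm high from the deck's open edge (137 mm to -x) to 22 mm to -x, then a 44 mm high catch housing. Stop 40 mm high, face 28 mm to +x. Right side open (next fence 60 mm to -y). Any tin fits any bay
- cover2 (a joint): angle (rad) of the middle bay's cover: 0 shut and level, 1.35 to 1.6 at the start (up), limit 1.75. Hinge axis along the shaker's y, 40 mm to +x of and 27 mm above the bay's point. A light spring (1.5 N at the tab) opens it again until the catch snaps, in the last 0.2 rad, at about 6 N; then it stays under 0.04 rad; about 6 N up at the tab frees it
- cover2_tab (a point): middle of the top face of the cover's tab (22 x 20 x 4 mm), 87 mm from the hinge; axes turn with the cover. Dark steel plate 77 mm wide, 76 mm long without the tab; shut, its top is 66 mm over the bench. Front flap and right skirt hang 13 mm: they land on a tin that is not home (4 mm play). Can be swept over from behind (+x) by a shut gripper, then pressed here
- bay3 (a point): right (-y) bay: centre of a tin that is home, against fence and stop. Axes as the shaker's. Slippery plastic fence (12 mm thick) on the +y side, face 28 mm from here: 14 mm high from the deck's open edge (137 mm to -x) to 22 mm to -x, then a 44 mm high catch housing. Stop 40 mm high, face 28 mm to +x. Right side open (next fence 60 mm to -y). Any tin fits any bay
- cover3 (a joint): angle (rad) of the right (-y) bay's cover: 0 shut and level, 1.35 to 1.6 at the start (up), limit 1.75. Hinge axis along the shaker's y, 40 mm to +x of and 27 mm above the bay's point. A light spring (1.5 N at the tab) opens it again until the catch snaps, in the last 0.2 rad, at about 6 N; then it stays under 0.04 rad; about 6 N up at the tab frees it
- cover3_tab (a point): middle of the top face of the cover's tab (22 x 20 x 4 mm), 87 mm from the hinge; axes turn with the cover. Dark steel plate 77 mm wide, 76 mm long without the tab; shut, its top is 66 mm over the bench. Front flap and right skirt hang 13 mm: they land on a tin that is not home (4 mm play). Can be swept over from behind (+x) by a shut gripper, then pressed here
- starter (a joint): angle (rad) of the shaker's start lever: 0 = off, leaning towards the open ends of the bays (-x); 1.0 = on, leaning over to +x (end stop). Stays where it is left; moves with about 1 N at its ball
- starter_tip (a point): middle of the black ball (26 mm diameter) at the end of the start lever, 70 mm from its pivot, on the control block at the right-hand edge of the shaker's deck; its pivot lies at x = -35, y = -187, z = 42 mm in the shaker's frame; the lever swings in the shaker's x-z plane
- brush_jar: bystander: glass jar with brushes, 68 mm wide, 90 mm high (brushes to 200 mm); origin under its middle
- big_tin: bystander: big paint tin, 100 mm diameter, 120 mm high; origin under its middle
- lidded_jar: bystander: amber jar with lid, 66 mm diameter, 85 mm high; origin under its middle
- foam_block: bystander: white foam block 100 x 60 x 50 mm; origin under its middle
- foam_wedge: bystander: white foam strip 160 x 50 x 30 mm; origin under its middle
- sanding_block: bystander: cork sanding block 60 x 70 x 30 mm; origin under its middle
- tape_roll: bystander: lying roll of paper tape, 90 mm diameter, 25 mm high; origin under its middle
- filling_knife: bystander: filling knife lying flat, 200 mm long; origin under its middle
Mind the look-alikes: they are no part of the job. Leave any yellow look-alike of the part that bears tin1_center alone.

How it is judged:
By the outcome, as a careful person would: the job done as asked, in the order asked, and still so for the second after the job is handed in, with the robot touching nothing.
Of tin1, tin2, tin3 only 2 to 3 are there at a start; the rules pass over those that are not, and their reading is None.
At some moment in a run one of tin1, tin2, tin3 may be knocked a few centimetres aside while the robot is not near it.
Once in a run the grip may slacken for a moment while it holds something.
It also fails if it takes over 210 s, if anything falls off the work surface, if the arm or the gripper's body presses on something with over 40 N, if the wrist force passes 120 N, or if a joint passes its speed limit or range.

ROBOT

A 6-joint arm with a two-finger parallel gripper is mounted at the origin on the work surface. World frame = base frame: x ahead of the robot, y to its left, z up, the work surface at z = 0. Lengths are in mm, angles in rad, forces in N, time in s.
With the tool pointing down it reaches from about 325 to 900 mm from the base axis. Payload 6.1 kg.
Tool frame: the origin (TCP) lies on the centre line of the jaws, within the pads' length; the fingertips stand 11 mm ahead of it and the grasp point (between the pads) lies 8 mm behind it; z points along the fingers, x is the direction in which the jaws open and shut, and the axes are right-handed (so a half turn about z gives the same grasp; the last joint's range is limited). The gripper opens to 85 mm and grips with 20 to 120 N. Pads are 22 mm wide; open, the fingers measure 114 mm over their backs; the gripper's body (76 mm by 85 mm) begins 54 mm behind the grasp point. The pads swing forward as they close: fully open they stand 13 mm farther back than shut.
Start: joints at [-1.352, 0.22, 1.526, -0, 1.395, -0.126], TCP at [211.248, -588.209, 242.3] pointing down, gripper open.
Joint ranges: [-2.98, 2.98], [-0.91, 2.08], [0.09, 2.57], [-1.24, 4.39], [0.2, 2.65], [-2.68, 2.68]. Speed limits (rad/s): [2.57, 2.57, 3.01, 3.14, 3.14, 3.14].

INTERFACE

Orientations are given as a 3x3 rotation matrix whose columns are the frame's x, y, z axes.
In Python, from rig import manip gives the robot as it stands.
- The arm moves only by the tool jog_arm, never from a script. Its arguments are lists of equal length, an entry for each row: "travel": the shift along the tool's x, y, z in m, a list of three; "spin": the turn about the tool's z in rad. In form: {"travel": [[x, y, z], ...], "spin": [spin, ...]}. A call has 1 to 5 rows; each row shifts and turns the commanded pose from where the row before left it, along the tool's axes as they then stand; what a row does not reach is not made up. A row lasts 1/12 s, in which the tool goes at most 41.7 mm and 7.16 degrees, less where a joint would pass 70% of its speed; a pose out of reach is approached as far as the arm can. A call is refused whole if a number of a shift passes 0.0417 or a number of a turn 0.125, either way. A call with a gripper value outside its range is refused whole. "hand" is the closure in counts, from 0 (fully open) to 255 (shut), set as the call begins (left out, the last holds). The fingers move at their own pace and stop on an object; the grip force is fixed at half the most. Time passes only in rows, so rows that do not move let the fingers close. It gives the time, the measured TCP pose, the force and the opening at its end, in the units of the state.
- manip.state(): the state, without advancing time (a new reading comes with each control period).
- manip.capture(name): name is "scene" or "top" or "wrist"; returns a dict with "color" (400x640x3 uint8, red, green, blue), "camera_matrix" (3x3 intrinsics, pixels), "view" (4x4, takes a point from world to camera coordinates). Camera axes: x right, y down, z forward; pixel columns grow to the right and rows downward; lengths in mm; the calibration is good to about 2 mm. The wrist camera is an equidistant fisheye: a pixel r from the principal point sees the ray r / f radians off the axis. A picture is of the moment at which its call begins. There is no depth.
- manip.sign_off(): hands the job in, once; it reports no verdict.
The state is a dict: "t": time; "joint_pos": joint angles; "qd": joint speeds; "tau": joint torques, N m; "ee_pos": TCP position; "tcp_rot": TCP orientation; "wrist_force": force on the tool from outside, world axes, zero at the start; "moment": the same for the moment, N m; "opening": finger opening in mm.
Only numpy, scipy, OpenCV 4.12 (cv2) and the standard library are available. Lean on these libraries where they do the work, as an engineer would, in place of code of your own. Each camera call takes 0.05 s, during which the arm holds its last target.

## Working session

There is one attempt and no reset: what is moved stays moved. The work goes in short steps, Python scripts to look and compute and a tool call to move; the robot and the scene stay as the last step left them, time stands still between calls to the robot, and variables do not carry over. Pictures are saved under pics/ and viewed, and the job is handed in when it is done.

Besides the shell and the picture viewer there is one more tool, called after "Request:" in YAML: its name, and indented under it one key for each argument. jog_arm: Moves the arm, as the interface text tells. Its arguments: {"type":"object","properties":{"travel":{"type":"array"},"spin":{"type":"array"},"hand":{"type":"number"}},"required":["travel","spin"]}

```bash
ls; mkdir -p pics
python3 - <<'E'
from rig import manip
import cv2
s=manip.state(); print({k:s[k] for k in s})
for n in ("scene","top","wrist"):
    c=manip.capture(n); cv2.imwrite(f"pics/{n}0.png",cv2.cvtColor(c["color"],cv2.COLOR_RGB2BGR)); print(n,c["camera_matrix"],c["view"])
E
```

```text
pics
{'t': 0.0, 'joint_pos': array([-1.35209976e+00,  2.21246519e-01,  1.52760555e+00,  1.60545620e-05,
        1.39465980e+00, -1.26104643e-01]), 'qd': array([ 0.00021942, -0.0008704 , -0.00094929, -0.00076817,  0.00036526,
        0.00109735]), 'tau': array([ 2.31681888e-04, -4.96894956e+01, -3.89397883e+01, -2.93498367e-06,
        1.11947398e-02, -4.74203716e-06]), 'ee_pos': array([ 211.13015548, -587.65521242,  241.18950731]), 'tcp_rot': array([[ 3.38006547e-01, -9.41143673e-01, -4.00957462e-04],
       [-9.41141837e-01, -3.38006687e-01,  1.87692707e-03],
       [-1.90198434e-03, -2.57055796e-04, -9.99998158e-01]]), 'wrist_force': array([ 0.05552144, -0.68335117,  0.21985916]), 'moment': array([-0.02744161,  0.01941545, -0.01154218]), 'opening': 85.50584586095174}
scene [[439.54085179   0.         320.44539076]
 [  0.         439.54085179 204.28450709]
 [  0.           0.           1.        ]] [[-1.21043237e-02  9.99793565e-01 -1.63190929e-02  4.45095442e+01]
 [ 5.84659564e-01 -6.16331473e-03 -8.11255329e-01 -2.39043141e+02]
 [-8.11188437e-01 -1.93608108e-02 -5.84464267e-01  1.
[... 183 characters left out ...]
    0.           1.        ]] [[ 9.19910745e-04 -9.99997304e-01 -2.13191575e-03 -3.74123654e+01]
 [-9.93497187e-01 -6.71201947e-04 -1.13854687e-01  5.62161292e+02]
 [ 1.13852949e-01  2.22278845e-03 -9.93495126e-01  1.66309522e+03]
 [ 0.00000000e+00  0.00000000e+00  0.00000000e+00  1.00000000e+00]]
wrist [[309.70691629   0.         327.82913232]
 [  0.         309.70691629 198.45026359]
 [  0.           0.           1.        ]] [[ 3.37427294e-01 -9.41351499e-01 -4.21454210e-04 -6.24524854e+02]
 [-9.04842382e-01 -3.24464019e-01  2.75650802e-01 -3.52374167e+01]
 [-2.59621043e-01 -9.26307546e-02 -9.61257748e-01  3.76787264e+02]
 [ 0.00000000e+00  0.00000000e+00  0.00000000e+00  1.00000000e+00]]
```

View pics/scene0.png

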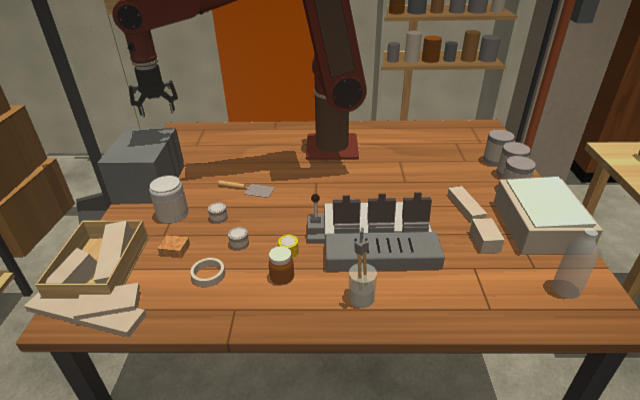

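View pics/top0.png

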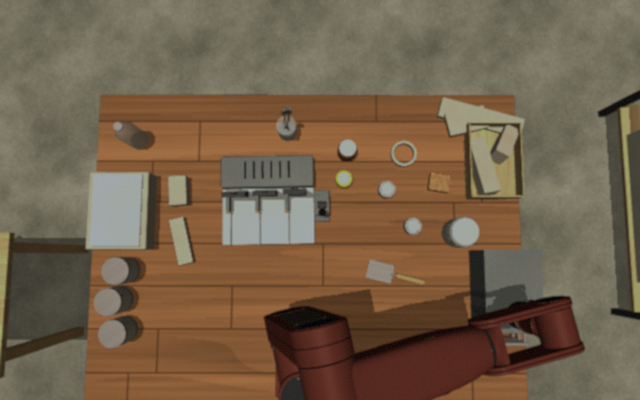

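View pics/wrist0.png

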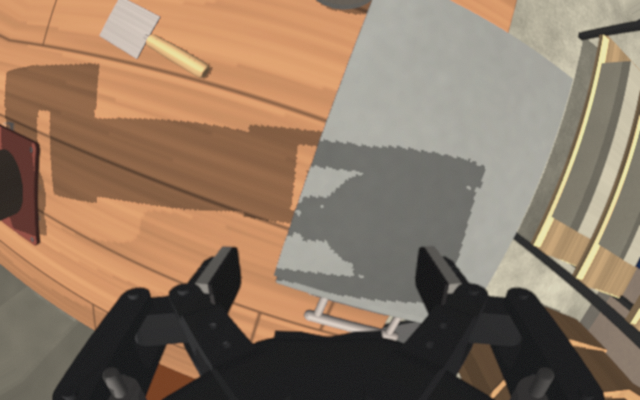

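The views show two white tins (top px 388,189 and 414,226) and a yellow look-alike at 344,179. The shaker is at the centre-left of the top view, with its covers up. I'll zoom in next.

```bash
cat > h.py <<'E'
from rig import manip
import cv2, numpy as np
def save(n,f,roi=None,k=1):
    c=manip.capture(n); im=cv2.cvtColor(c["color"],cv2.COLOR_RGB2BGR)
    np.savez(f"pics/{f}.npz",**{a:c[a] for a in c})
    if roi: im=im[roi[1]:roi[3],roi[0]:roi[2]]
    if k!=1: im=cv2.resize(im,None,fx=k,fy=k,interpolation=cv2.INTER_CUBIC)
    cv2.imwrite(f"pics/{f}.png",im); return c
def ray(c,u,v,fish=False):
    K=c["camera_matrix"];V=c["view"]
    x=(u-K[0,2])/K[0,0];y=(v-K[1,2])/K[1,1]
    if fish:
        r=np.hypot(x,y);d=np.array([x/r*np.sin(r),y/r*np.sin(r),np.cos(r)]) if r>1e-9 else np.array([0,0,1.])
    else: d=np.array([x,y,1.])
    R=V[:3,:3];o=-R.T@V[:3,3];return o,R.T@d
def at(c,u,v,z,fish=False):
    o,d=ray(c,u,v,fish);return o+d*(z-o[2])/d[2]
def proj(c,P,fish=False):
    K=c["camera_matrix"];V=c["view"];p=(V[:3,:3]@np.asarray(P,float).T).T+V[:3,3]
    if fish:
        r=np.hypot(p[:,0],p[:,1]);th=np.arctan2(r,p[:,2]);q=p[:,:2]/r[:,None]*th[:,None]
    else: q=p[:,:2]/p[:,2:]
    return q*K[0,0]+K[:2,2]
def pose(): 
    s=manip.state();np.set_printoptions(precision=3,suppress=True);print(s["t"],s["ee_pos"],s["wrist_force"],s["opening"],"\n",s["tcp_rot"],s["joint_pos"])
E
python3 - <<'E'
import cv2
a=cv2.imread("pics/top0.png")[140:260,210:360]; cv2.imwrite("pics/t0z.png",cv2.resize(a,None,fx=5,fy=5,interpolation=cv2.INTER_CUBIC))
a=cv2.imread("pics/scene0.png")[170:290,300:450]; cv2.imwrite("pics/s0z.png",cv2.resize(a,None,fx=5,fy=5,interpolation=cv2.INTER_CUBIC))
E
```

```text
(no output)
```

View pics/t0z.png

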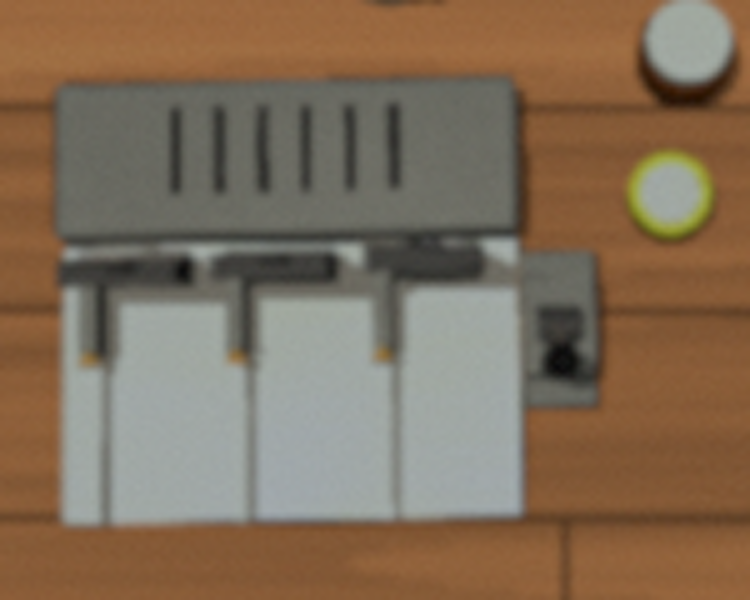

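View pics/s0z.png

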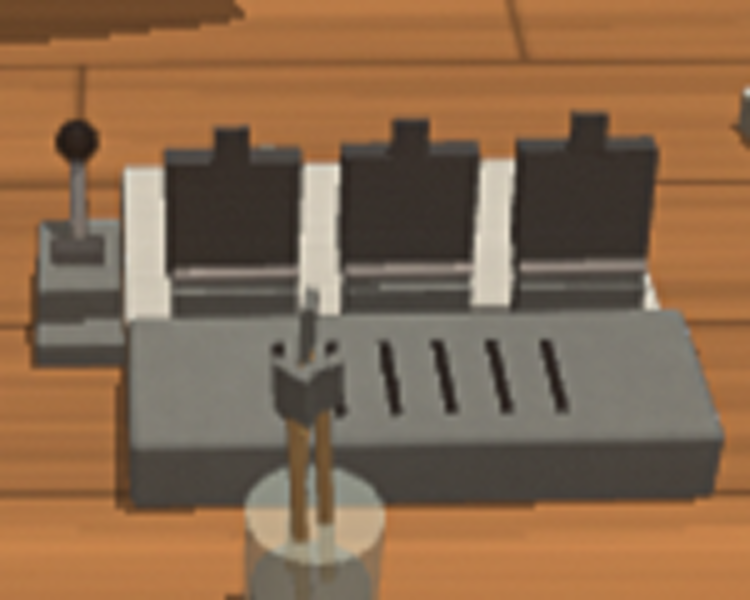

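```bash
cat > fit0.py <<'E'
from h import *
from scipy.optimize import least_squares
ct=manip.capture("top"); cs=manip.capture("scene")
T=lambda u,v:(u/5+210,v/5+140); S=lambda u,v:(u/5+300,v/5+170)
obs=[(ct,T(62,524),(-165,160,16)),(ct,T(523,516),(-165,-160,16)),(ct,T(58,85),(140,160,50)),(ct,T(515,78),(140,-160,50)),
(cs,S(722,440),(140,160,50)),(cs,S(127,448),(140,-160,50)),(cs,S(683,312),(30,160,50)),(cs,S(133,320),(30,-160,50)),(cs,S(124,168),(-165,-160,16))]
def W(p,P): 
    c,s=np.cos(p[2]),np.sin(p[2]); return np.array([p[0]+c*P[0]-s*P[1],p[1]+s*P[0]+c*P[1],P[2]])
def r(p,sel=obs): return np.concatenate([proj(c,[W(p,P)])[0]-np.array(o) for c,o,P in sel])
for sel in (obs,obs[:4],obs[4:]):
    f=least_squares(r,[600,50,0],args=(sel,),loss="soft_l1"); print(f.x, f.fun.reshape(-1,2).round(1).tolist())
for u,v in((388,189),(414,226),(344,179)): print("tin",at(ct,u,v,42))
for u,v in((238,231),(218,207),(289,241)): print("tinS",at(cs,u,v,42))
for nm,u,v,z in (("jar",347,146,85),("brush",287,125,90),("tape",404,153,25),("sand",439,182,30),("big",463,230,120),("knife",380,271,5)): print(nm,at(ct,u,v,z))
E
python3 fit0.py
python3 - <<'E'
import cv2
a=cv2.imread("pics/top0.png")[130:260,330:490]; cv2.imwrite("pics/t0y.png",cv2.resize(a,None,fx=5,fy=4.6,interpolation=cv2.INTER_CUBIC))
E
```

```text
[5.77751429e+02 1.35961145e+02 1.42655625e-02] [[-0.3, -1.5], [0.0, -1.1], [-0.6, -2.3], [0.4, -2.2], [1.3, -2.2], [-0.1, -2.2], [0.1, -2.8], [-1.7, -2.8], [-0.4, -2.1]]
[5.71606236e+02 1.35526834e+02 1.59091797e-02] [[-0.1, 0.4], [0.2, 0.6], [-0.6, -0.5], [0.5, -0.5]]
[5.87722543e+02 1.35697050e+02 1.14449071e-02] [[1.9, 0.4], [-0.4, 0.3], [0.7, -0.4], [-1.9, -0.7], [-0.4, -0.4]]
tin [ 596.9921098 -279.3789487   42.       ]
tin [ 469.44325755 -366.25352495   42.        ]
tin [ 631.77578532 -127.8609402    42.        ]
tinS [ 597.30799327 -276.78270358   42.        ]
tinS [ 477.91556706 -359.44330344   42.        ]
tinS [ 643.01031944 -124.79212788   42.        ]
jar [ 738.3238408  -136.39362416   85.        ]
brush [809.91695731  67.55264117  90.        ]
tape [ 726.92787497 -339.9525709    25.        ]
sand [ 623.29963842 -458.778823     30.        ]
big [ 451.87451379 -510.24098925  120.        ]
knife [ 315.90959148 -252.58656295    5.        ]
```

View pics/t0y.png

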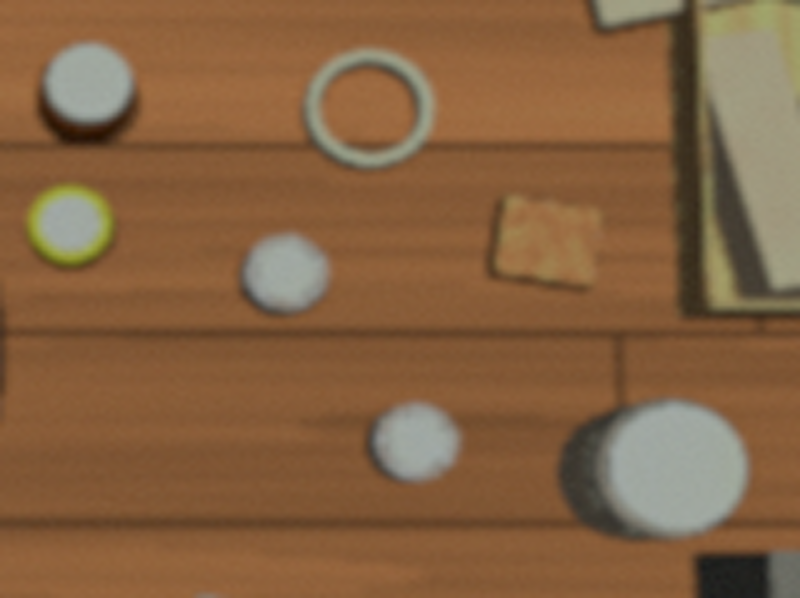

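Request:
jog_arm:
  travel:
    - [0,0,0]
    - [0,0,0]
    - [0,0,0]
    - [0,0,0]
    - [0,0,0]
  spin: [-0.124,-0.124,-0.124,-0.124,-0.124]

```text
t: 0.67
ee_pos: [211.2, -588.1, 242.1]
tcp_rot: [[0.825, -0.564, -0.0], [-0.564, -0.825, 0.0], [-0.0, -0.0, -1.0]]
wrist_force: [0.4, 0.3, 0.1]
opening: 85.5
```

Request:
jog_arm:
  travel:
    - [0,0,0]
    - [0,0,0]
    - [0,0,0]
    - [0,0,0]
    - [0,0,0]
  spin: [-0.124,-0.124,-0.124,-0.124,-0.124]

```text
t: 1.08
ee_pos: [211.2, -588.1, 242.1]
tcp_rot: [[1.0, 0.02, -0.0], [0.02, -1.0, 0.0], [-0.0, -0.0, -1.0]]
wrist_force: [-0.0, -0.0, 0.0]
opening: 85.7
```

Request:
jog_arm:
  travel:
    - [0.03,-0.026,0]
    - [0.03,-0.026,0]
    - [0.03,-0.026,0]
    - [0.03,-0.026,0]
    - [0.03,-0.026,0]
  spin: [0,0,0,0,0]

```text
t: 1.5
ee_pos: [360.3, -454.7, 242.2]
tcp_rot: [[1.0, 0.013, 0.0], [0.013, -1.0, 0.0], [0.0, -0.0, -1.0]]
wrist_force: [0.3, -0.0, 0.8]
opening: 85.5
```

Request:
jog_arm:
  travel:
    - [0.03,-0.026,0]
    - [0.03,-0.026,0]
    - [0.03,-0.026,0]
    - [0.015,-0.013,0]
    - [0,0,0]
  spin: [0,0,0,0,0]

```text
t: 1.92
ee_pos: [466.1, -360.2, 242.3]
tcp_rot: [[1.0, 0.019, 0.001], [0.019, -1.0, 0.001], [0.001, -0.001, -1.0]]
wrist_force: [-0.5, -0.2, -0.9]
opening: 85.5
```

Run:
```python
from h import *
pose(); c=save("wrist","w1"); V=c["view"]; print(-V[:3,:3].T@V[:3,3])
```

```text
1.9167 [ 466.101 -360.241  242.275] [-0.531 -0.17  -0.892] 85.54303232989548 
 [[ 1.     0.019  0.001]
 [ 0.019 -1.     0.001]
 [ 0.001 -0.001 -1.   ]] [-0.793  0.135  1.624  0.002  1.383 -0.812]
[ 464.435 -290.728  372.668]
```

View pics/w1.png

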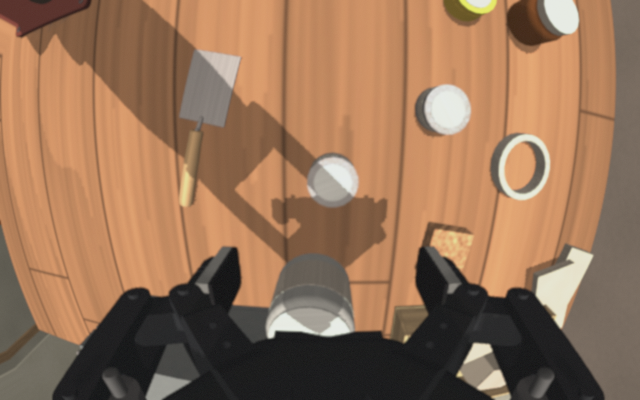

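The wrist view shows tin A at (332,181), tin B at (444,110), and the big tin below A. I'll compute their positions.

Run:
```python
from h import *
c=dict(np.load("pics/w1.npz"))
im=cv2.cvtColor(c["color"],cv2.COLOR_RGB2BGR)
for n,(a,b,w) in {"A":(290,140,85),"B":(405,70,85)}.items():
    cv2.imwrite(f"pics/w1{n}.png",cv2.resize(im[b:b+w,a:a+w],None,fx=4,fy=4,interpolation=cv2.INTER_CUBIC))
a=cv2.imread("pics/w1A.png");b=cv2.imread("pics/w1B.png");cv2.imwrite("pics/w1AB.png",np.hstack([a,b]))
# model overlay circles
def circ(x,y,z,r=28):
    t=np.linspace(0,2*np.pi,90);return np.c_[x+r*np.cos(t),y+r*np.sin(t),0*t+z]
for u,v in((333,179),(446,109)): print(at(c,u,v,42,True))
```

```text
[ 471.64678584 -363.23243439   42.        ]
[ 595.10334098 -280.25955608   42.        ]
```

View pics/w1AB.png

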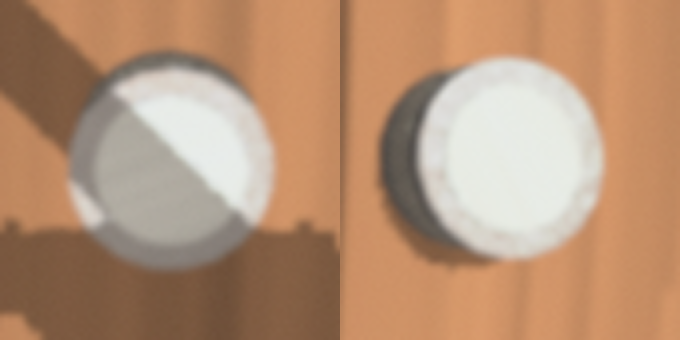

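Request:
jog_arm:
  travel:
    - [0.0055,0.006,0.02]
    - [0,0,0.04]
    - [0,0,0.04]
    - [0,0,0.04]
    - [0,0,0.03]
  spin: [0,0,0,0,0]

```text
t: 2.38
ee_pos: [466.3, -369.6, 68.8]
tcp_rot: [[1.0, 0.013, -0.003], [0.013, -1.0, 0.002], [-0.003, -0.002, -1.0]]
wrist_force: [-0.4, 0.5, -1.1]
opening: 85.5
```

Run:
```python
from h import *
pose(); c=save("wrist","w2")
```

```text
2.3833 [ 466.322 -369.581   68.838] [-0.404  0.472 -1.102] 85.50028723925129 
 [[ 1.     0.013 -0.003]
 [ 0.013 -1.     0.002]
 [-0.003 -0.002 -1.   ]] [-0.802  0.334  1.736 -0.001  1.075 -0.815]
```

View pics/w2.png

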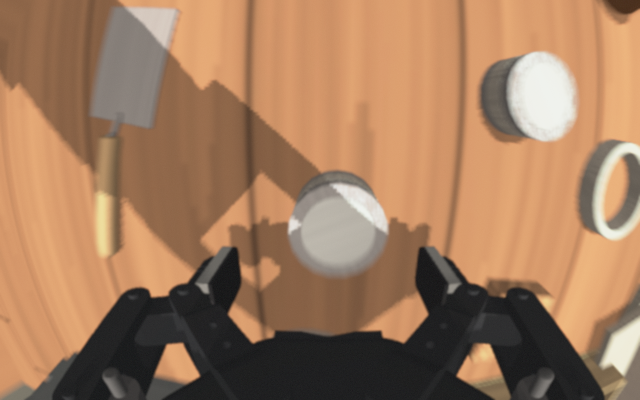

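Tin A's top is centred at about (338,229), between the jaws, with clearance on both sides.

Run:
```python
from h import *
c=dict(np.load("pics/w2.npz"))
print(at(c,338,229,42,True)); pose()
c=dict(np.load("pics/w1.npz"));print(at(c,333,182,42,True),at(c,447.5,109.5,42,True))
```

```text
[ 471.44925506 -362.33427633   42.        ]
2.4333 [ 463.364 -366.652   62.676] [-4.193  2.909 -4.004] 85.30491801407287 
 [[ 1.     0.012 -0.009]
 [ 0.012 -1.     0.009]
 [-0.009 -0.009 -1.   ]] [-0.803  0.341  1.741 -0.001  1.073 -0.815]
[ 471.722 -366.597   42.   ] [ 596.957 -280.656   42.   ]
```

Request:
jog_arm:
  travel:
    - [0,0,0.02]
    - [0,0,0.02]
    - [0,0,0.012]
    - [0,0,0]
    - [0,0,0]
  spin: [0,0,0,0,0]

```text
t: 2.85
ee_pos: [468.2, -370.1, 20.6]
tcp_rot: [[1.0, 0.013, -0.001], [0.013, -1.0, 0.0], [-0.001, -0.0, -1.0]]
wrist_force: [0.2, -0.3, -0.3]
opening: 85.7
```

Request:
jog_arm:
  travel:
    - [0.003,-0.005,0]
    - [0,0,0]
  spin: [0,0]

```text
t: 3.02
ee_pos: [472.9, -364.9, 22.2]
tcp_rot: [[1.0, 0.014, 0.002], [0.014, -1.0, -0.002], [0.002, 0.002, -1.0]]
wrist_force: [-0.2, 0.5, -0.4]
opening: 85.4
```

Request:
jog_arm:
  travel:
    - [0,0,0]
    - [0,0,0]
    - [0,0,0]
    - [0,0,0]
    - [0,0,0]
  spin: [0,0,0,0,0]
  hand: 255

```text
t: 3.43
ee_pos: [472.2, -365.0, 21.5]
tcp_rot: [[1.0, 0.014, 0.001], [0.014, -1.0, -0.001], [0.001, 0.001, -1.0]]
wrist_force: [-1.3, 0.9, 6.4]
opening: 54.7
```

Request:
jog_arm:
  travel:
    - [0,0,0]
    - [0,0,0]
    - [0,0,0]
  spin: [0,0,0]

```text
t: 3.68
ee_pos: [472.2, -365.0, 21.5]
tcp_rot: [[1.0, 0.014, 0.001], [0.014, -1.0, -0.001], [0.001, 0.001, -1.0]]
wrist_force: [-1.7, 1.3, 6.8]
opening: 54.5
```

Request:
jog_arm:
  travel:
    - [0,0,-0.02]
    - [0,0,-0.03]
    - [0,0,-0.04]
    - [0,0,-0.04]
    - [0,0,-0.04]
  spin: [0,0,0,0,0]

```text
t: 4.1
ee_pos: [470.9, -363.8, 190.9]
tcp_rot: [[1.0, 0.014, -0.002], [0.014, -1.0, 0.002], [-0.002, -0.002, -1.0]]
wrist_force: [1.3, -0.3, -2.5]
opening: 54.3
```

Request:
jog_arm:
  travel:
    - [-0.005,-0.03,-0.04]
    - [-0.005,-0.035,-0.01]
    - [-0.005,-0.035,0]
    - [-0.005,-0.035,0]
    - [0,-0.035,0]
  spin: [0,0,0,0,0]

```text
t: 4.52
ee_pos: [448.9, -198.4, 233.1]
tcp_rot: [[1.0, 0.013, -0.001], [0.013, -1.0, 0.0], [-0.001, -0.0, -1.0]]
wrist_force: [-0.1, -0.6, -2.8]
opening: 54.3
```

Request:
jog_arm:
  travel:
    - [0,-0.035,0]
    - [0,-0.035,0]
    - [0,-0.035,0]
    - [0,-0.035,0]
    - [0,-0.035,0]
  spin: [0,0,0,0,0]

```text
t: 4.93
ee_pos: [446.9, -23.3, 233.0]
tcp_rot: [[1.0, 0.014, -0.001], [0.014, -1.0, 0.0], [-0.001, -0.0, -1.0]]
wrist_force: [1.4, 0.5, -2.2]
opening: 54.8
```

Request:
jog_arm:
  travel:
    - [0,-0.035,0]
    - [0,-0.035,0]
    - [0,-0.01,0]
    - [0,0,0]
    - [0,0,0]
  spin: [0,0,0,0,0]

```text
t: 5.35
ee_pos: [446.2, 55.2, 233.0]
tcp_rot: [[1.0, 0.016, -0.001], [0.016, -1.0, -0.001], [-0.001, 0.001, -1.0]]
wrist_force: [0.6, -0.6, -2.8]
opening: 54.8
```

Run:
```python
from h import *
pose(); c=save("wrist","w3")
```

```text
5.35 [446.19   55.206 232.981] [ 0.634 -0.561 -2.847] 54.774436802308315 
 [[ 1.     0.016 -0.001]
 [ 0.016 -1.    -0.001]
 [-0.001  0.001 -1.   ]] [-0.052 -0.205  1.972 -0.001  1.376 -0.068]
```

View pics/w3.png

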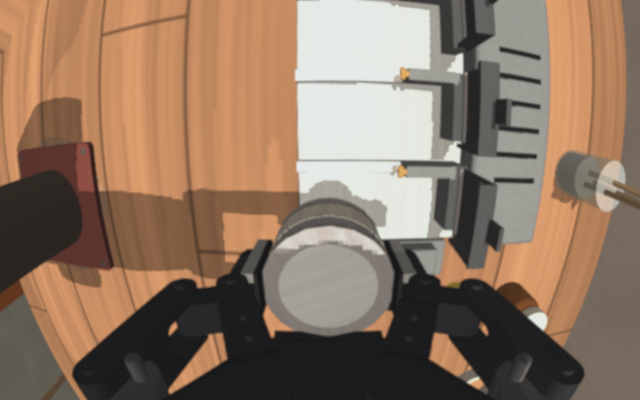

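```bash
cat > ov.py <<'E'
from h import *
import sys
def W(p,P):
    P=np.asarray(P,float);c,s=np.cos(p[2]),np.sin(p[2]); return np.c_[p[0]+c*P[:,0]-s*P[:,1],p[1]+s*P[:,0]+c*P[:,1],P[:,2]]
def seg(a,b,n=15): return np.linspace(a,b,n)
L=[((-165,160,16),(-165,-160,16)),((-165,-160,16),(30,-160,16)),((30,160,50),(30,-160,50)),((140,160,50),(140,-160,50)),((30,-160,50),(140,-160,50))]
for b in (100,0,-100):
    L+=[((-165,b+28,30),(-50,b+28,30)),((-165,b+28,16),(-50,b+28,16)),((-50,b+28,60),(0,b+28,60)),((-50,b+40,60),(-50,b+28,60)),((0,b+28,56),(0,b-28,56)),((0,b+28,16),(0,b-28,16))]
def draw(f,p,roi,k,fish,out):
    c=dict(np.load(f"pics/{f}.npz"));im=cv2.cvtColor(c["color"],cv2.COLOR_RGB2BGR)
    im=cv2.resize(im[roi[1]:roi[3],roi[0]:roi[2]],None,fx=k,fy=k,interpolation=cv2.INTER_CUBIC)
    for a,b in L:
        q=(proj(c,W(p,seg(a,b)),fish)+.5-np.array(roi[:2]))*k
        cv2.polylines(im,[q.astype(int)],False,(0,0,255),1)
    cv2.imwrite(out,im)
if __name__=="__main__":
    draw("w3",(571.6,135.5,.0159),(285,0,555,270),2.2,True,"pics/o1.png")
E
python3 ov.py
```

```text
(no output)
```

View pics/o1.png

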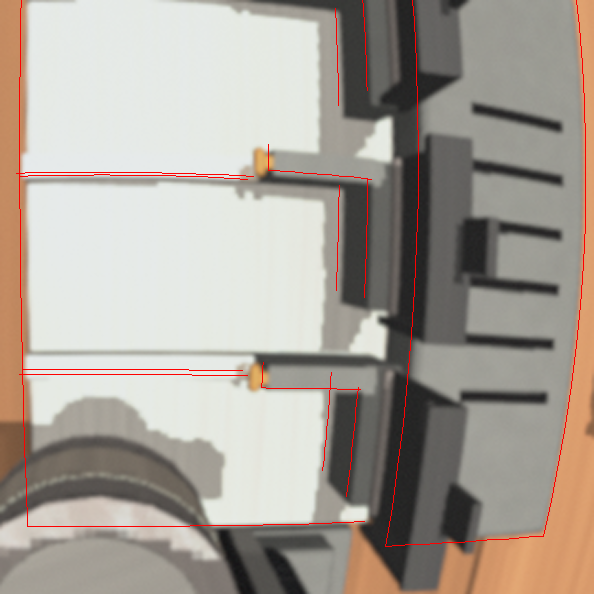

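```bash
cat > fit1.py <<'E'
from ov import *
from scipy.optimize import least_squares
c=dict(np.load("pics/w3.npz"))
# crop px (u,v or None), model
O=[((27,181),(-165,28,16)),((27,None),(-165,-60,16)),((28,525),(-165,-160,16)),((342,None),(0,10,16)),((342,None),(0,20,16)),((None,525),(-60,-160,16)),((None,388),(-40,-72,60)),((None,177),(-20,28,60)),((545,537),(140,-160,50)),((340,None),(0,95,16)),((332,None),(0,-118,16))]
def r(p):
    o=[]
    for (u,v),P in O:
        q=(proj(c,W(p,[P]),True)[0]-np.array([285,0])+.5)*2.2
        if u is not None:o.append(q[0]-u)
        if v is not None:o.append(q[1]-v)
    return np.array(o)
f=least_squares(r,[572,135,.015],loss="soft_l1",f_scale=2);print(f.x,f.fun.round(1))
draw("w3",f.x,(285,0,555,270),2.2,True,"pics/o2.png")
E
python3 fit1.py
```

```text
[5.73721474e+02 1.35203314e+02 1.47309700e-02] [-2.8 -4.8 -1.   2.9  1.6  0.3  0.7  1.1  0.8 -0.7  0.9 -0.2  1.7 -4.3]
```

View pics/o2.png

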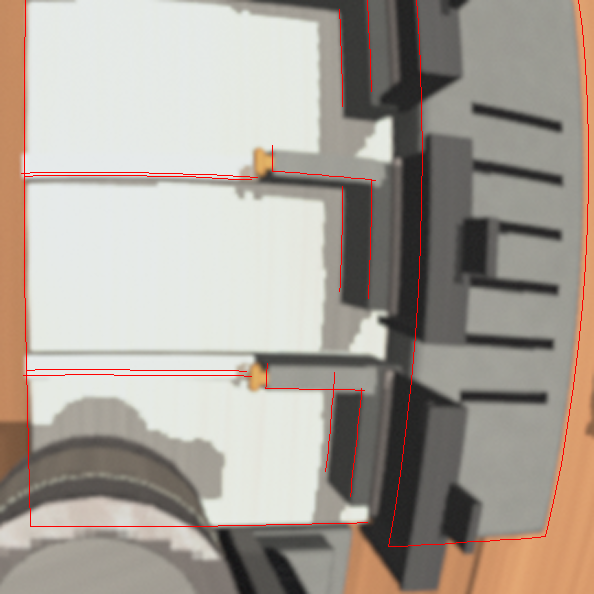

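Request:
jog_arm:
  travel:
    - [0.005,-0.035,0.02]
    - [0.005,-0.035,0.02]
    - [0.005,-0.035,0.03]
    - [0.005,-0.035,0.03]
    - [0,-0.035,0.03]
  spin: [0,0,0,0,0]

```text
t: 5.82
ee_pos: [464.8, 219.6, 111.6]
tcp_rot: [[1.0, 0.011, 0.002], [0.011, -1.0, -0.0], [0.002, 0.0, -1.0]]
wrist_force: [0.8, 0.3, -3.2]
opening: 54.7
```

Request:
jog_arm:
  travel:
    - [0,0,0.03]
    - [0,0,0]
    - [0,0,0]
  spin: [0,0,0]

```text
t: 6.07
ee_pos: [461.9, 218.1, 80.4]
tcp_rot: [[1.0, 0.013, -0.005], [0.013, -1.0, -0.002], [-0.005, 0.002, -1.0]]
wrist_force: [0.4, -0.8, -2.0]
opening: 54.3
```

Run:
```python
from h import *
pose(); c=save("wrist","w4")
```

```text
6.0667 [461.875 218.128  80.432] [ 0.392 -0.779 -2.039] 54.31691172804674 
 [[ 1.     0.013 -0.005]
 [ 0.013 -1.    -0.002]
 [-0.005  0.002 -1.   ]] [ 0.287  0.136  1.95  -0.001  1.061  0.274]
```

View pics/w4.png

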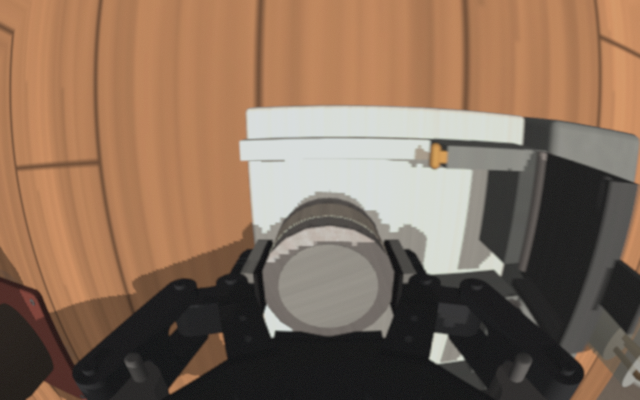

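The tin is over the left bay's deck (top about 330,285), with the fence band at row 150. I'll shift it 12 mm towards the fence and lower it.

Request:
jog_arm:
  travel:
    - [0.002,-0.006,0.015]
    - [0,-0.006,0.012]
    - [0,0,0.01]
    - [0,0,0.003]
    - [0,0,0]
  spin: [0,0,0,0,0]

```text
t: 6.53
ee_pos: [465.5, 230.9, 42.8]
tcp_rot: [[1.0, 0.013, 0.0], [0.013, -1.0, -0.0], [0.0, 0.0, -1.0]]
wrist_force: [-0.1, 0.2, -2.9]
opening: 54.8
```

Request:
jog_arm:
  travel:
    - [0,0,0.001]
    - [0,0,0]
    - [0,0,0]
  spin: [0,0,0]

```text
t: 6.78
ee_pos: [465.8, 231.8, 42.3]
tcp_rot: [[1.0, 0.014, 0.001], [0.014, -1.0, 0.0], [0.001, -0.0, -1.0]]
wrist_force: [0.4, 0.7, -2.6]
opening: 54.3
```

Request:
jog_arm:
  travel:
    - [0,0.001,0.003]
    - [0,0,0.001]
    - [0,0,0]
  spin: [0,0,0]

```text
t: 7.03
ee_pos: [465.3, 230.8, 37.5]
tcp_rot: [[1.0, 0.014, 0.0], [0.014, -1.0, 0.0], [0.0, -0.0, -1.0]]
wrist_force: [0.5, -0.9, -2.1]
opening: 55.0
```

Request:
jog_arm:
  travel:
    - [0,0,0.001]
    - [0,0,0]
  spin: [0,0]

```text
t: 7.2
ee_pos: [465.3, 230.8, 37.5]
tcp_rot: [[1.0, 0.014, -0.0], [0.014, -1.0, -0.0], [-0.0, 0.0, -1.0]]
wrist_force: [-4.2, -2.7, 8.8]
opening: 54.3
```

Request:
jog_arm:
  travel:
    - [0,0,0]
    - [0,0,0]
    - [0,0,0]
    - [0,0,0]
    - [0,0,0]
  spin: [0,0,0,0,0]
  hand: 0

```text
t: 7.62
ee_pos: [465.2, 230.9, 36.4]
tcp_rot: [[1.0, 0.014, 0.0], [0.014, -1.0, 0.0], [0.0, -0.0, -1.0]]
wrist_force: [0.0, 0.3, 0.4]
opening: 85.3
```

Request:
jog_arm:
  travel:
    - [0,0,-0.02]
    - [0,0,-0.03]
    - [0,0,-0.02]
    - [0,0,0]
    - [0,0,0]
  spin: [0,0,0,0,0]

```text
t: 8.03
ee_pos: [466.3, 231.2, 107.9]
tcp_rot: [[1.0, 0.014, 0.003], [0.014, -1.0, 0.001], [0.003, -0.001, -1.0]]
wrist_force: [-0.9, 0.1, -0.3]
opening: 85.2
```

Run:
```python
from h import *
pose(); c=save("wrist","w5")
```

```text
8.0333 [466.321 231.229 107.858] [-0.944  0.123 -0.324] 85.21534691379775 
 [[ 1.     0.014  0.003]
 [ 0.014 -1.     0.001]
 [ 0.003 -0.001 -1.   ]] [0.309 0.111 1.919 0.    1.109 0.295]
```

View pics/w5.png

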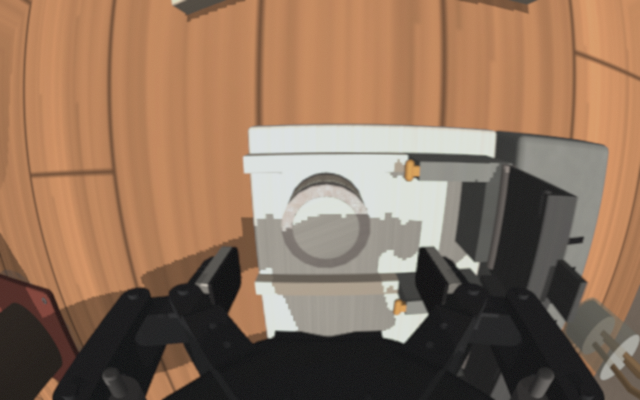

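Request:
jog_arm:
  travel:
    - [-0.02,0.004,0]
    - [-0.02,0.004,0]
    - [-0.015,0,0]
    - [0,0,0]
    - [0,0,0]
  spin: [0,0,0,-0.1,-0.1]
  hand: 255

```text
t: 8.5
ee_pos: [408.0, 221.6, 104.4]
tcp_rot: [[0.976, 0.217, -0.004], [0.217, -0.976, -0.001], [-0.004, 0.0, -1.0]]
wrist_force: [0.0, -0.2, -0.4]
opening: 25.6
```

Request:
jog_arm:
  travel:
    - [0,0,0.03]
    - [0,0,0.03]
    - [0,0,0.013]
    - [0,0,0]
    - [0,0,0]
  spin: [0,0,0,0,0]

```text
t: 8.92
ee_pos: [408.5, 221.5, 31.7]
tcp_rot: [[0.977, 0.212, -0.004], [0.212, -0.977, -0.001], [-0.004, 0.0, -1.0]]
wrist_force: [-0.2, -0.1, 0.9]
opening: -0.2
```

Run:
```python
from h import *
pose(); c=save("wrist","w6")
```

```text
8.9167 [408.498 221.462  31.718] [-0.18  -0.112  0.916] -0.23129622873288166 
 [[ 0.977  0.212 -0.004]
 [ 0.212 -0.977 -0.001]
 [-0.004  0.    -1.   ]] [0.327 0.117 2.085 0.    0.945 0.113]
```

View pics/w6.png

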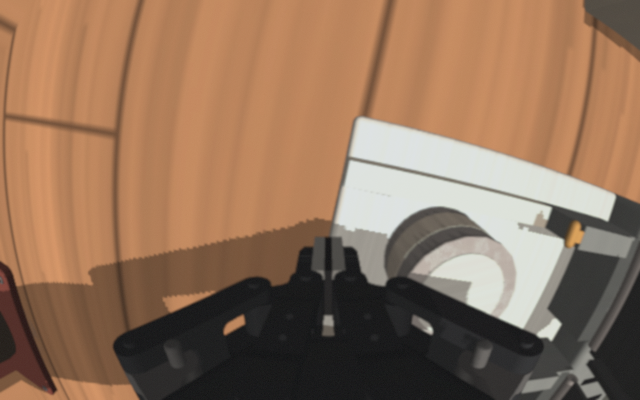

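Request:
jog_arm:
  travel:
    - [0.0147,0.003,0]
    - [0.0147,0.003,0]
    - [0.0147,0.003,0]
    - [0.0147,0.003,0]
    - [0,0,0]
  spin: [0,0,0,0,0]

```text
t: 9.38
ee_pos: [473.7, 223.1, 35.3]
tcp_rot: [[0.977, 0.212, 0.004], [0.212, -0.977, 0.001], [0.004, -0.0, -1.0]]
wrist_force: [0.9, 0.3, -0.5]
opening: 0.2
```

Run:
```python
from h import *
pose(); c=save("wrist","w7")
```

```text
9.3833 [473.679 223.072  35.297] [ 0.875  0.293 -0.498] 0.18814487804921626 
 [[ 0.977  0.212  0.004]
 [ 0.212 -0.977  0.001]
 [ 0.004 -0.    -1.   ]] [ 0.29   0.232  1.941 -0.     0.964  0.077]
```

View pics/w7.png

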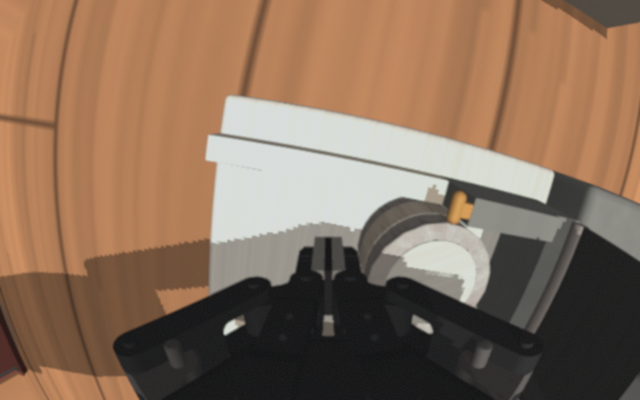

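Request:
jog_arm:
  travel:
    - [0.01,0.002,0]
    - [0.008,0.0016,0]
    - [0.005,0.001,0]
    - [0,0,0]
  spin: [0,0,0,0]

```text
t: 9.77
ee_pos: [495.0, 223.3, 33.8]
tcp_rot: [[0.977, 0.212, 0.001], [0.212, -0.977, 0.0], [0.001, -0.0, -1.0]]
wrist_force: [0.8, -0.7, 0.1]
opening: 0.1
```

Request:
jog_arm:
  travel:
    - [0.004,0.0008,0]
    - [0.002,0.0004,0]
    - [0,0,0]
  spin: [0,0,0]

```text
t: 10.02
ee_pos: [499.9, 223.2, 33.3]
tcp_rot: [[0.977, 0.212, -0.0], [0.212, -0.977, -0.0], [-0.0, 0.0, -1.0]]
wrist_force: [-1.2, -1.3, 0.4]
opening: -0.1
```

Request:
jog_arm:
  travel:
    - [0.003,0.0006,0]
    - [0.001,0.0002,0]
    - [0,0,0]
  spin: [0,0,0]

```text
t: 10.27
ee_pos: [504.1, 223.3, 33.4]
tcp_rot: [[0.977, 0.212, 0.0], [0.212, -0.977, -0.0], [0.0, 0.0, -1.0]]
wrist_force: [-1.2, -1.7, -0.3]
opening: -0.0
```

Request:
jog_arm:
  travel:
    - [0.002,0.0004,0]
    - [0,0,0]
  spin: [0,0]

```text
t: 10.43
ee_pos: [504.3, 223.3, 33.1]
tcp_rot: [[0.977, 0.213, -0.004], [0.213, -0.977, -0.001], [-0.004, -0.0, -1.0]]
wrist_force: [-7.7, -1.5, 5.8]
opening: -0.1
```

Run:
```python
from h import *
pose(); c=save("wrist","w8")
```

```text
10.4333 [504.337 223.34   33.138] [-7.742 -1.506  5.78 ] -0.08320204900266089 
 [[ 0.977  0.213 -0.004]
 [ 0.213 -0.977 -0.001]
 [-0.004 -0.    -1.   ]] [0.274 0.299 1.862 0.001 0.984 0.059]
```

View pics/w8.png

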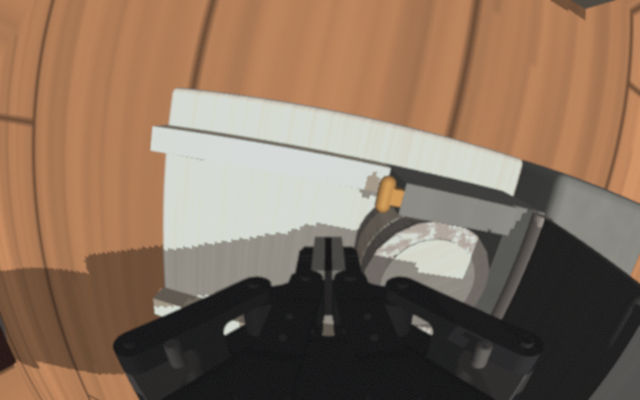

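Request:
jog_arm:
  travel:
    - [0.001,-0.001,0]
    - [0,0,0]
  spin: [0,0]

```text
t: 10.65
ee_pos: [504.3, 223.7, 32.8]
tcp_rot: [[0.977, 0.213, -0.006], [0.213, -0.977, -0.002], [-0.006, 0.001, -1.0]]
wrist_force: [-10.9, -5.1, 6.0]
opening: 0.1
```

Request:
jog_arm:
  travel:
    - [-0.02,-0.004,0]
    - [-0.02,-0.004,-0.01]
    - [-0.01,-0.002,-0.03]
    - [0,0,-0.03]
    - [0,0,0]
  spin: [0,0,0,0,0]

```text
t: 11.07
ee_pos: [459.5, 225.4, 109.6]
tcp_rot: [[0.977, 0.213, 0.01], [0.213, -0.977, 0.003], [0.011, -0.001, -1.0]]
wrist_force: [1.4, -0.0, 0.7]
opening: -0.4
```

Request:
jog_arm:
  travel:
    - [0,0.01,-0.03]
    - [0,0.02,-0.03]
    - [0,0.02,-0.03]
    - [0,0,0]
    - [0,0,0]
  spin: [0.1,0.1,0,0,0]
  hand: 0

```text
t: 11.48
ee_pos: [462.7, 173.9, 196.1]
tcp_rot: [[1.0, 0.012, 0.006], [0.012, -1.0, 0.001], [0.006, -0.001, -1.0]]
wrist_force: [-1.0, -0.1, -0.7]
opening: 60.5
```

Run:
```python
from h import *
pose(); c=save("wrist","w9")
from ov import *
draw("w9",(573.7,135.2,.0147),(250,0,570,270),2.4,True,"pics/o9.png")
```

```text
11.4833 [462.689 173.86  196.068] [-0.962 -0.099 -0.67 ] 60.54328408878687 
 [[ 1.     0.012  0.006]
 [ 0.012 -1.     0.001]
 [ 0.006 -0.001 -1.   ]] [ 0.2   -0.062  1.915  0.     1.282  0.187]
```

View pics/o9.png

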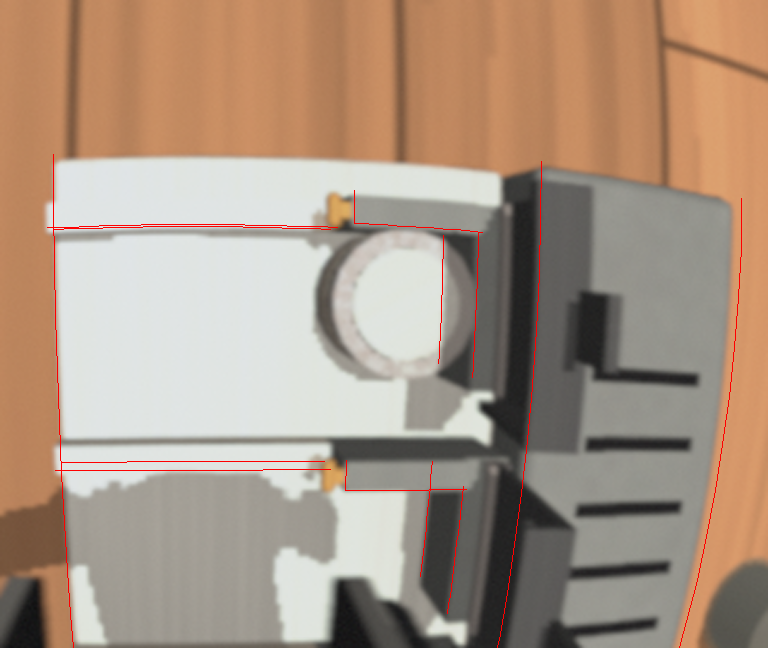

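Tin A is home, touching the fence face and the stop (disc at 405,303 in the crop). Next is tin B.

Request:
jog_arm:
  travel:
    - [0,0.02,-0.02]
    - [0,0.038,-0.02]
    - [0,0.038,0]
    - [0,0.038,0]
    - [0,0.038,0]
  spin: [0,0,0,0,0]

```text
t: 11.95
ee_pos: [462.3, 2.6, 231.5]
tcp_rot: [[1.0, 0.016, -0.001], [0.016, -1.0, 0.001], [-0.001, -0.001, -1.0]]
wrist_force: [1.2, -0.2, 0.5]
opening: 85.2
```

Request:
jog_arm:
  travel:
    - [0.015,0.038,0]
    - [0.015,0.038,0]
    - [0.015,0.038,0]
    - [0.015,0.038,0]
    - [0.015,0.038,0]
  spin: [0,0,0,0,0]

```text
t: 12.37
ee_pos: [540.6, -186.7, 230.5]
tcp_rot: [[1.0, 0.015, -0.002], [0.015, -1.0, 0.002], [-0.002, -0.002, -1.0]]
wrist_force: [1.0, 1.5, -0.9]
opening: 85.4
```

Request:
jog_arm:
  travel:
    - [0.025,0.03,0]
    - [0.025,0.03,0]
    - [0.015,0.03,0]
    - [0,0,0]
    - [0,0,0]
  spin: [0,0,0,0,0]

```text
t: 12.78
ee_pos: [606.5, -275.3, 229.0]
tcp_rot: [[1.0, 0.013, -0.004], [0.013, -1.0, 0.003], [-0.004, -0.003, -1.0]]
wrist_force: [0.3, 0.1, 0.5]
opening: 85.2
```

Run:
```python
from h import *
pose(); c=save("wrist","w10")
```

```text
12.7833 [ 606.5   -275.259  228.973] [0.254 0.09  0.475] 85.16672747658492 
 [[ 1.     0.013 -0.004]
 [ 0.013 -1.     0.003]
 [-0.004 -0.003 -1.   ]] [-0.544  0.33   1.419  0.     1.398 -0.557]
```

View pics/w10.png

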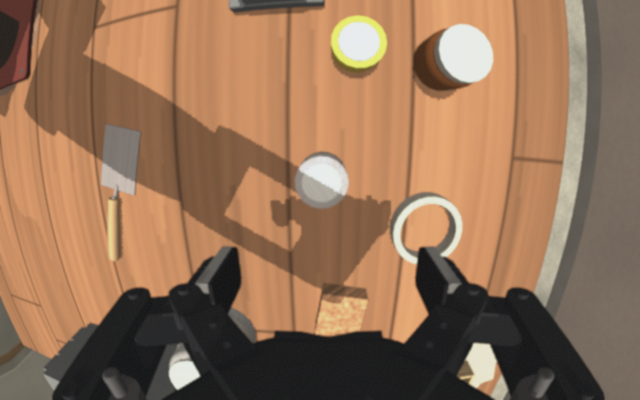

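Tin B is at (322,181) and hasn't moved. The tape roll is right of it at (428,228) and the yellow tin above at (358,43).

Run:
```python
from h import *
c=dict(np.load("pics/w10.npz"));print(at(c,322.5,182,42,True),at(c,428,229,25,True),at(c,185,370,120,True),at(c,230,325,20,True)); pose()
```

```text
[ 599.87486862 -278.45521648   42.        ] [ 726.44978933 -337.73578815   25.        ] [ 434.60084338 -493.52785047  120.        ] [ 467.14364724 -493.92689294   20.        ]
12.8333 [ 606.255 -274.12   229.753] [-0.234  0.769 -0.11 ] 85.1216565942107 
 [[ 1.     0.014 -0.004]
 [ 0.014 -1.     0.003]
 [-0.004 -0.003 -1.   ]] [-0.543  0.327  1.421  0.001  1.398 -0.557]
```

Request:
jog_arm:
  travel:
    - [-0.008,0.005,0.03]
    - [0,0,0.035]
    - [0,0,0.035]
    - [0,0,0.035]
    - [0,0,0.02]
  spin: [0,0,0,0,0]

```text
t: 13.25
ee_pos: [596.1, -276.4, 72.9]
tcp_rot: [[1.0, 0.016, -0.005], [0.016, -1.0, 0.004], [-0.005, -0.004, -1.0]]
wrist_force: [-0.9, 0.5, -1.0]
opening: 85.3
```

Request:
jog_arm:
  travel:
    - [0,0,0]
    - [0,0,0]
  spin: [0,0]

```text
t: 13.42
ee_pos: [597.6, -277.7, 76.4]
tcp_rot: [[1.0, 0.015, -0.003], [0.015, -1.0, 0.002], [-0.003, -0.002, -1.0]]
wrist_force: [0.2, 1.2, 0.4]
opening: 85.3
```

Request:
jog_arm:
  travel:
    - [0.001,0.002,0.02]
    - [0,0,0.02]
    - [0,0,0.014]
    - [0,0,0]
    - [0,0,0]
  spin: [0,0,0,0,0]

```text
t: 13.83
ee_pos: [600.0, -281.5, 24.6]
tcp_rot: [[1.0, 0.014, 0.0], [0.014, -1.0, 0.0], [0.0, -0.0, -1.0]]
wrist_force: [-0.2, -0.4, 0.1]
opening: 85.2
```

Request:
jog_arm:
  travel:
    - [0,0,0]
    - [0,0,0]
    - [0,0,0]
    - [0,0,0]
    - [0,0,0]
  spin: [0,0,0,0,0]
  hand: 255

```text
t: 14.25
ee_pos: [601.2, -282.6, 26.0]
tcp_rot: [[1.0, 0.014, 0.003], [0.014, -1.0, -0.002], [0.003, 0.002, -1.0]]
wrist_force: [-1.0, 0.5, 7.6]
opening: 54.2
```

Request:
jog_arm:
  travel:
    - [0,0,0]
    - [0,0,0]
    - [0,0,0]
  spin: [0,0,0]

```text
t: 14.5
ee_pos: [601.2, -282.6, 26.0]
tcp_rot: [[1.0, 0.014, 0.003], [0.014, -1.0, -0.002], [0.003, 0.002, -1.0]]
wrist_force: [-1.4, 0.3, 6.6]
opening: 54.5
```

Request:
jog_arm:
  travel:
    - [0,0,-0.02]
    - [0,0,-0.03]
    - [0,0,-0.04]
    - [0,0,-0.04]
    - [0,0,-0.04]
  spin: [0,0,0,0,0]

```text
t: 14.92
ee_pos: [599.1, -281.4, 195.0]
tcp_rot: [[1.0, 0.014, -0.001], [0.014, -1.0, 0.001], [-0.001, -0.001, -1.0]]
wrist_force: [0.5, -0.1, -2.3]
opening: 54.3
```

Request:
jog_arm:
  travel:
    - [-0.03,-0.02,-0.03]
    - [-0.03,-0.02,-0.01]
    - [-0.03,-0.02,0]
    - [-0.03,-0.02,0]
    - [-0.01,-0.035,0]
  spin: [0,0,0,0,0]

```text
t: 15.33
ee_pos: [468.3, -171.5, 230.3]
tcp_rot: [[1.0, 0.011, -0.002], [0.011, -1.0, -0.001], [-0.002, 0.001, -1.0]]
wrist_force: [1.5, 0.0, -1.8]
opening: 54.3
```

Request:
jog_arm:
  travel:
    - [0,-0.035,0]
    - [0,-0.035,0]
    - [0,-0.035,0]
    - [0,-0.035,0]
    - [0,-0.035,0]
  spin: [0,0,0,0,0]

```text
t: 15.75
ee_pos: [468.5, 5.7, 230.6]
tcp_rot: [[1.0, 0.013, 0.0], [0.013, -1.0, 0.0], [0.0, -0.0, -1.0]]
wrist_force: [0.6, 0.2, -1.9]
opening: 54.4
```

Request:
jog_arm:
  travel:
    - [0,-0.035,0]
    - [0,-0.035,0]
    - [0,-0.035,0]
    - [0,0,0]
    - [0,0,0]
  spin: [0,0,0,0,0]

```text
t: 16.17
ee_pos: [467.1, 110.7, 230.4]
tcp_rot: [[1.0, 0.018, -0.0], [0.018, -1.0, -0.0], [-0.0, 0.0, -1.0]]
wrist_force: [-1.3, -0.7, -3.3]
opening: 54.2
```

Request:
jog_arm:
  travel:
    - [0,-0.01,0.035]
    - [0,-0.008,0.035]
    - [0,0,0.035]
    - [0,0,0.035]
    - [0,0,0.015]
  spin: [0,0,0,0,0]

```text
t: 16.58
ee_pos: [464.1, 125.4, 70.8]
tcp_rot: [[1.0, 0.013, -0.007], [0.013, -1.0, -0.001], [-0.007, 0.001, -1.0]]
wrist_force: [-0.7, -0.8, -3.4]
opening: 54.5
```

Request:
jog_arm:
  travel:
    - [0,0,0]
    - [0,0,0]
  spin: [0,0]

```text
t: 16.75
ee_pos: [466.8, 125.9, 74.9]
tcp_rot: [[1.0, 0.013, -0.002], [0.013, -1.0, -0.001], [-0.002, 0.001, -1.0]]
wrist_force: [1.2, 0.2, -1.5]
opening: 54.4
```

Run:
```python
from h import *
pose(); c=save("wrist","w11")
```

```text
16.75 [466.85  125.911  74.918] [ 1.232  0.172 -1.464] 54.385453715065594 
 [[ 1.     0.013 -0.002]
 [ 0.013 -1.    -0.001]
 [-0.002  0.001 -1.   ]] [ 0.1    0.08   2.024 -0.     1.04   0.088]
```

View pics/w11.png

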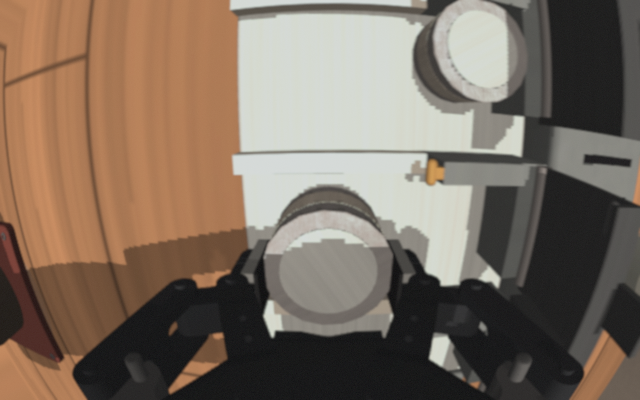

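Tin B is held over the middle bay, about 3 mm from its fence line. I'll lower it now.

Request:
jog_arm:
  travel:
    - [0,0,0.015]
    - [0,0,0.012]
    - [0,0,0.004]
    - [0,0,0]
    - [0,0,0]
  spin: [0,0,0,0,0]

```text
t: 17.22
ee_pos: [468.6, 127.0, 46.0]
tcp_rot: [[1.0, 0.014, 0.002], [0.014, -1.0, 0.0], [0.002, -0.0, -1.0]]
wrist_force: [0.7, -0.3, -1.6]
opening: 54.5
```

Request:
jog_arm:
  travel:
    - [0,0,0.002]
    - [0,0,0]
  spin: [0,0]

```text
t: 17.38
ee_pos: [468.3, 127.2, 43.4]
tcp_rot: [[1.0, 0.014, 0.002], [0.014, -1.0, 0.0], [0.002, -0.0, -1.0]]
wrist_force: [-0.7, -0.4, -2.3]
opening: 54.5
```

Request:
jog_arm:
  travel:
    - [0,0,0.002]
    - [0,0,0.001]
    - [0,0,0]
  spin: [0,0,0]

```text
t: 17.63
ee_pos: [468.4, 127.3, 42.0]
tcp_rot: [[1.0, 0.014, 0.001], [0.014, -1.0, -0.0], [0.001, 0.0, -1.0]]
wrist_force: [-9.0, -0.5, 17.9]
opening: 54.8
```

Request:
jog_arm:
  travel:
    - [0,0,0.001]
    - [0,0,0]
  spin: [0,0]

```text
t: 17.8
ee_pos: [468.4, 127.3, 41.9]
tcp_rot: [[1.0, 0.014, 0.001], [0.014, -1.0, -0.0], [0.001, 0.0, -1.0]]
wrist_force: [-13.8, -1.7, 28.6]
opening: 54.5
```

Contact with the deck. I'll release the tin and lift.

Request:
jog_arm:
  travel:
    - [0,0,-0.002]
    - [0,0,0]
    - [0,0,0]
    - [0,0,0]
    - [0,0,0]
  spin: [0,0,0,0,0]
  hand: 0

```text
t: 18.22
ee_pos: [467.3, 127.1, 40.3]
tcp_rot: [[1.0, 0.014, -0.0], [0.014, -1.0, -0.0], [-0.0, 0.0, -1.0]]
wrist_force: [0.5, 0.8, -0.5]
opening: 85.7
```

Request:
jog_arm:
  travel:
    - [0,0,-0.02]
    - [0,0,-0.03]
    - [0,0,-0.02]
    - [0,0,0]
    - [0,0,0]
  spin: [0,0,0,0,0]

```text
t: 18.63
ee_pos: [468.5, 127.2, 111.6]
tcp_rot: [[1.0, 0.014, 0.003], [0.014, -1.0, 0.0], [0.003, -0.0, -1.0]]
wrist_force: [-0.4, -0.1, -0.3]
opening: 85.4
```

Run:
```python
from h import *
pose(); c=save("wrist","w12")
```

```text
18.6333 [468.497 127.229 111.592] [-0.398 -0.121 -0.254] 85.41334770330482 
 [[ 1.     0.014  0.003]
 [ 0.014 -1.     0.   ]
 [ 0.003 -0.    -1.   ]] [0.103 0.023 2.004 0.    1.112 0.089]
```

View pics/w12.png

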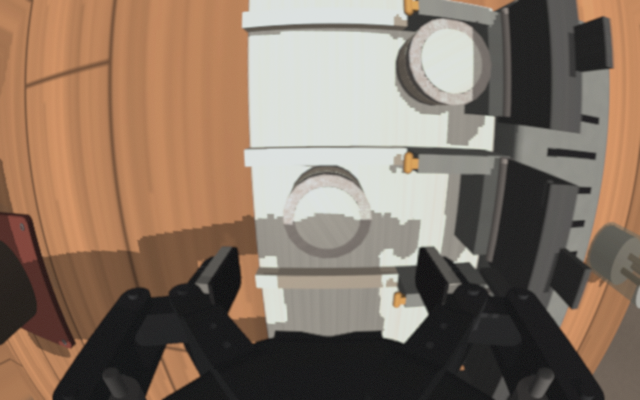

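Request:
jog_arm:
  travel:
    - [-0.02,0.003,0]
    - [-0.02,0,0]
    - [-0.017,0,0]
    - [0,0,0]
    - [0,0,0]
  spin: [0,0,0,-0.1,-0.1]
  hand: 255

```text
t: 19.1
ee_pos: [408.1, 123.2, 108.5]
tcp_rot: [[0.976, 0.217, -0.004], [0.217, -0.976, -0.0], [-0.004, -0.0, -1.0]]
wrist_force: [0.4, 0.7, -0.4]
opening: 25.4
```

Request:
jog_arm:
  travel:
    - [0,0,0.03]
    - [0,0,0.03]
    - [0,0,0.015]
    - [0,0,0]
    - [0,0,0]
  spin: [0,0,0,0,0]

```text
t: 19.52
ee_pos: [408.4, 123.1, 33.7]
tcp_rot: [[0.977, 0.212, -0.005], [0.212, -0.977, -0.001], [-0.005, -0.001, -1.0]]
wrist_force: [0.4, 0.2, 0.5]
opening: -0.3
```

Request:
jog_arm:
  travel:
    - [0.0147,0.003,0]
    - [0.0147,0.003,0]
    - [0.0147,0.003,0]
    - [0.0147,0.003,0]
    - [0,0,0]
  spin: [0,0,0,0,0]

```text
t: 19.93
ee_pos: [474.0, 124.0, 37.3]
tcp_rot: [[0.977, 0.212, 0.004], [0.212, -0.977, 0.0], [0.004, 0.001, -1.0]]
wrist_force: [1.2, -0.3, -0.8]
opening: 0.3
```

Run:
```python
from h import *
pose(); c=save("wrist","w13")
```

```text
19.9333 [473.962 123.977  37.308] [ 1.174 -0.265 -0.845] 0.2866139369611747 
 [[ 0.977  0.212  0.004]
 [ 0.212 -0.977  0.   ]
 [ 0.004  0.001 -1.   ]] [ 0.095  0.156  2.027 -0.     0.955 -0.118]
```

View pics/w13.png

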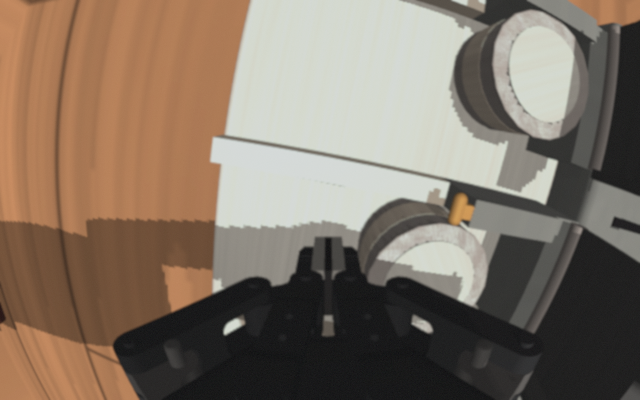

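Tin B is sliding along its fence, just as tin A did. I'll push on.

Request:
jog_arm:
  travel:
    - [0.01,0.002,0.001]
    - [0.008,0.0016,0.001]
    - [0.005,0.001,0]
    - [0,0,0]
  spin: [0,0,0,0]

```text
t: 20.32
ee_pos: [495.1, 124.5, 33.8]
tcp_rot: [[0.977, 0.212, 0.001], [0.212, -0.977, 0.0], [0.001, 0.0, -1.0]]
wrist_force: [0.0, 0.2, -0.3]
opening: 0.3
```

Request:
jog_arm:
  travel:
    - [0.004,0.0008,0]
    - [0.003,0.0006,0]
    - [0,0,0]
  spin: [0,0,0]

```text
t: 20.57
ee_pos: [501.5, 124.6, 33.5]
tcp_rot: [[0.977, 0.212, 0.0], [0.212, -0.977, 0.0], [0.0, 0.0, -1.0]]
wrist_force: [-0.4, -0.6, -0.6]
opening: -0.1
```

Request:
jog_arm:
  travel:
    - [0.003,0.0006,0]
    - [0.001,0,0]
    - [0,0,0]
  spin: [0,0,0]

```text
t: 20.82
ee_pos: [505.3, 124.8, 33.4]
tcp_rot: [[0.977, 0.212, 0.0], [0.212, -0.977, -0.0], [0.0, 0.0, -1.0]]
wrist_force: [-0.2, -0.9, -0.7]
opening: -0.1
```

Request:
jog_arm:
  travel:
    - [0.002,0,0]
    - [0,0,0]
  spin: [0,0]

```text
t: 20.98
ee_pos: [506.1, 125.0, 33.2]
tcp_rot: [[0.977, 0.212, -0.003], [0.212, -0.977, -0.001], [-0.003, 0.0, -1.0]]
wrist_force: [-5.8, -2.5, 3.0]
opening: -0.4
```

Request:
jog_arm:
  travel:
    - [0.001,0,0]
    - [0,0,0]
  spin: [0,0]

```text
t: 21.15
ee_pos: [506.0, 125.0, 33.2]
tcp_rot: [[0.977, 0.213, -0.005], [0.213, -0.977, -0.001], [-0.005, 0.0, -1.0]]
wrist_force: [-9.4, -3.3, 6.9]
opening: -0.3
```

Request:
jog_arm:
  travel:
    - [-0.02,-0.004,0]
    - [-0.02,-0.004,-0.01]
    - [-0.01,-0.002,-0.03]
    - [0,0,-0.03]
    - [0,0,0]
  spin: [0,0,0,0,0]

```text
t: 21.57
ee_pos: [461.0, 125.4, 109.4]
tcp_rot: [[0.977, 0.213, 0.01], [0.213, -0.977, 0.001], [0.011, 0.001, -1.0]]
wrist_force: [1.2, -0.2, 1.5]
opening: 0.4
```

Request:
jog_arm:
  travel:
    - [0,0.01,-0.03]
    - [0,0.02,-0.03]
    - [0,0.02,-0.03]
    - [0,0,0]
    - [0,0,0]
  spin: [0.1,0.1,0,0,0]

```text
t: 21.98
ee_pos: [464.0, 74.4, 195.9]
tcp_rot: [[1.0, 0.012, 0.006], [0.012, -1.0, 0.0], [0.006, -0.0, -1.0]]
wrist_force: [-1.0, 1.1, -0.1]
opening: 0.1
```

Run:
```python
from h import *
pose(); c=save("wrist","w14")
from ov import *
draw("w14",(573.7,135.2,.0147),(250,0,570,270),2.4,True,"pics/o14.png")
save("scene","s1"); save("top","t1")
```

```text
21.9833 [463.974  74.409 195.945] [-0.965  1.107 -0.084] 0.11460062421970563 
 [[ 1.     0.012  0.006]
 [ 0.012 -1.     0.   ]
 [ 0.006 -0.    -1.   ]] [-0.009 -0.124  1.973  0.     1.287 -0.022]
```

View pics/o14.png

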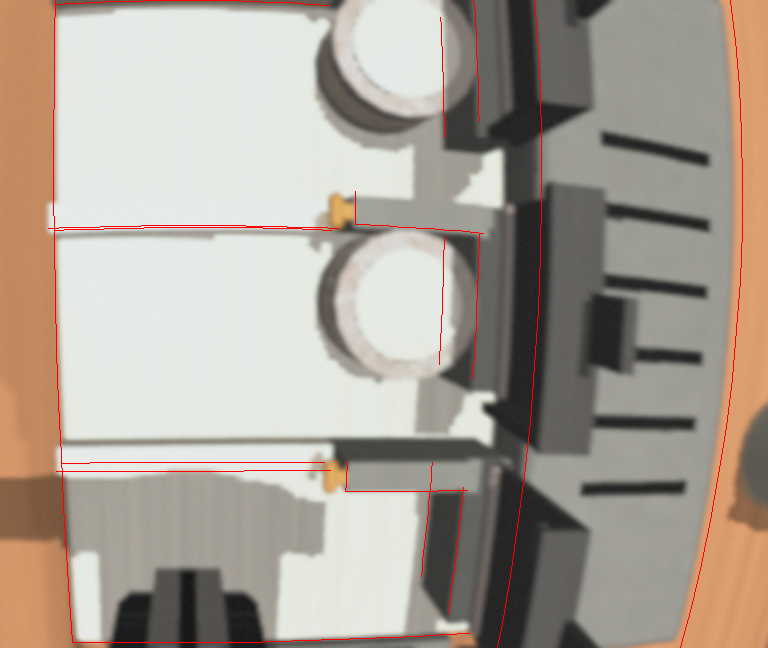

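View pics/s1.png

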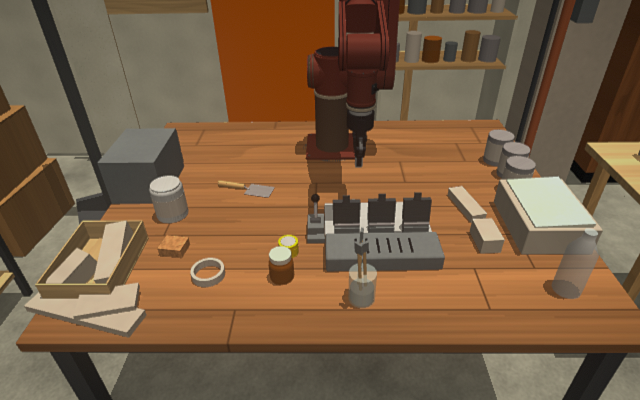

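View pics/t1.png

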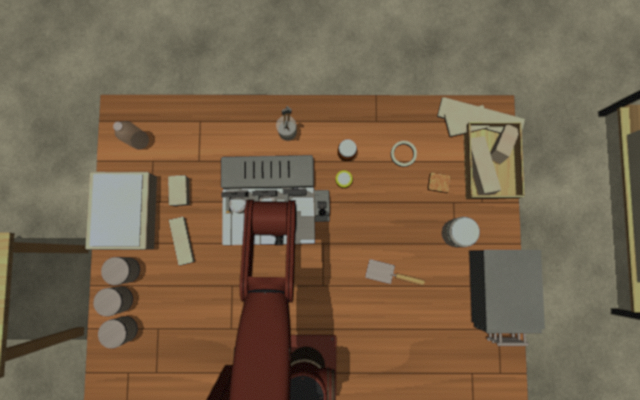

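Both tins are home, and no further tin appears in the scene or top view. Now I'll close the covers, starting with the right (empty) bay.

Request:
jog_arm:
  travel:
    - [0,0.013,-0.03]
    - [0,0.013,-0.01]
    - [0.02,0.012,0]
    - [0.03,0,0]
    - [0.03,0,0]
  spin: [0,0,0,0,0]

```text
t: 22.55
ee_pos: [542.6, 38.3, 232.2]
tcp_rot: [[1.0, 0.014, -0.001], [0.014, -1.0, 0.0], [-0.001, -0.0, -1.0]]
wrist_force: [0.3, -0.5, 0.5]
opening: 0.0
```

Request:
jog_arm:
  travel:
    - [0.03,0,0]
    - [0.03,0,0]
    - [0.03,0,0]
    - [0,0,0]
    - [0,0,0]
  spin: [0,0,0,0,0]

```text
t: 22.97
ee_pos: [631.9, 40.1, 229.9]
tcp_rot: [[1.0, 0.015, -0.005], [0.015, -1.0, 0.0], [-0.005, -0.001, -1.0]]
wrist_force: [-0.6, -0.5, -0.1]
opening: -0.1
```

Run:
```python
from h import *
pose(); c=save("wrist","w15")
```

```text
22.9667 [631.907  40.149 229.869] [-0.638 -0.461 -0.086] -0.06828797849124113 
 [[ 1.     0.015 -0.005]
 [ 0.015 -1.     0.   ]
 [-0.005 -0.001 -1.   ]] [-0.061  0.252  1.513  0.     1.382 -0.076]
```

View pics/w15.png

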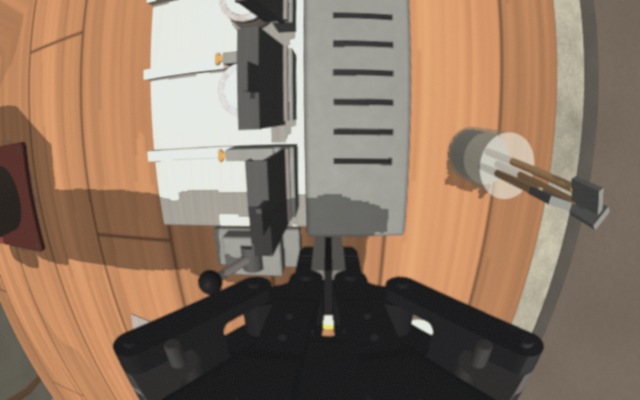

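Request:
jog_arm:
  travel:
    - [0,0.004,0.03]
    - [0,0,0.03]
    - [0,0,0.014]
    - [0,0,0]
    - [0,0,0]
  spin: [0,0,0,0,0]

```text
t: 23.43
ee_pos: [631.1, 35.7, 159.1]
tcp_rot: [[1.0, 0.014, -0.002], [0.014, -1.0, 0.0], [-0.002, -0.0, -1.0]]
wrist_force: [0.2, -1.2, -0.1]
opening: 0.1
```

Request:
jog_arm:
  travel:
    - [-0.025,0,0]
    - [-0.024,0,0]
    - [-0.022,0,0.006]
    - [-0.01,0,0.006]
    - [0,0,0]
  spin: [0,0,0,0,0]

```text
t: 23.85
ee_pos: [550.1, 34.5, 148.9]
tcp_rot: [[1.0, 0.014, 0.001], [0.014, -1.0, -0.0], [0.001, 0.0, -1.0]]
wrist_force: [0.9, -0.1, -0.4]
opening: -0.0
```

Run:
```python
from h import *
pose(); c=save("wrist","w16")
```

```text
23.85 [550.131  34.516 148.929] [ 0.913 -0.051 -0.367] -0.013743053379852148 
 [[ 1.     0.014  0.001]
 [ 0.014 -1.    -0.   ]
 [ 0.001  0.    -1.   ]] [-0.08   0.131  1.811  0.     1.199 -0.095]
```

View pics/w16.png

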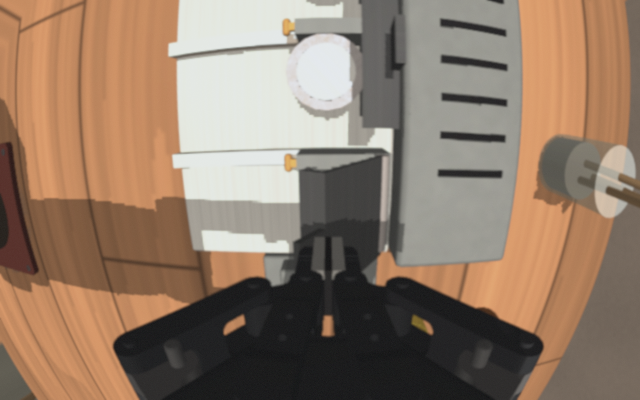

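The cover is being pushed over. I'll continue the arc.

Request:
jog_arm:
  travel:
    - [-0.009,0,0.014]
    - [-0.014,0,0.019]
    - [-0.01,0,0.018]
    - [-0.008,0,0.012]
    - [0,0,0]
  spin: [0,0,0,0,0]

```text
t: 24.32
ee_pos: [509.9, 33.7, 84.0]
tcp_rot: [[1.0, 0.014, -0.001], [0.014, -1.0, 0.0], [-0.001, -0.0, -1.0]]
wrist_force: [-1.3, 0.3, 0.0]
opening: 0.0
```

Request:
jog_arm:
  travel:
    - [-0.006,0,0.004]
    - [0,0,0.003]
    - [0,0,0]
  spin: [0,0,0]

```text
t: 24.57
ee_pos: [505.2, 33.5, 78.1]
tcp_rot: [[1.0, 0.014, 0.001], [0.014, -1.0, -0.0], [0.001, 0.0, -1.0]]
wrist_force: [0.3, 1.0, 0.2]
opening: -0.3
```

Run:
```python
from h import *
pose(); c=save("wrist","w17")
```

```text
24.5667 [505.172  33.541  78.145] [0.298 0.981 0.228] -0.3419076883422235 
 [[ 1.     0.014  0.001]
 [ 0.014 -1.    -0.   ]
 [ 0.001  0.    -1.   ]] [-0.09   0.124  1.968  0.     1.048 -0.104]
```

View pics/w17.png

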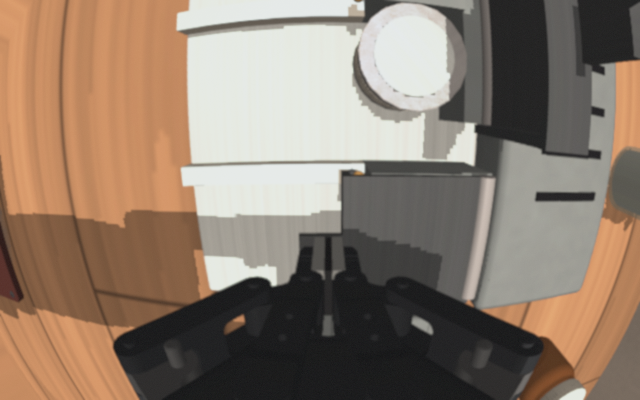

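Request:
jog_arm:
  travel:
    - [0,0,0.002]
    - [0,0,0.002]
    - [0,0,0]
  spin: [0,0,0]

```text
t: 24.87
ee_pos: [505.6, 33.5, 76.6]
tcp_rot: [[1.0, 0.014, 0.001], [0.014, -1.0, -0.0], [0.001, 0.0, -1.0]]
wrist_force: [-8.6, -0.5, 20.8]
opening: 0.0
```

Request:
jog_arm:
  travel:
    - [0,0,0.002]
    - [0,0,0]
  spin: [0,0]

```text
t: 25.03
ee_pos: [505.7, 33.5, 76.3]
tcp_rot: [[1.0, 0.014, 0.001], [0.014, -1.0, -0.0], [0.001, 0.0, -1.0]]
wrist_force: [-14.9, -0.2, 35.0]
opening: -0.1
```

Request:
jog_arm:
  travel:
    - [0,0,0.001]
    - [0,0,0]
  spin: [0,0]

```text
t: 25.2
ee_pos: [505.7, 33.5, 76.1]
tcp_rot: [[1.0, 0.015, 0.001], [0.015, -1.0, -0.001], [0.001, 0.001, -1.0]]
wrist_force: [-19.0, 1.6, 41.9]
opening: 0.3
```

Request:
jog_arm:
  travel:
    - [0,0,-0.01]
    - [0,0,-0.03]
    - [0,0,-0.04]
    - [0,0,-0.04]
    - [0,0,-0.03]
  spin: [0,0,0,0,0]

```text
t: 25.62
ee_pos: [505.3, 33.5, 224.3]
tcp_rot: [[1.0, 0.014, 0.003], [0.014, -1.0, -0.0], [0.003, 0.0, -1.0]]
wrist_force: [1.5, -0.8, 0.5]
opening: 0.2
```

Request:
jog_arm:
  travel:
    - [0,-0.02,0]
    - [0,-0.03,0]
    - [0,-0.03,0]
    - [0,-0.02,0]
    - [0,0,0]
  spin: [0,0,0,0,0]

```text
t: 26.03
ee_pos: [502.9, 136.8, 221.0]
tcp_rot: [[1.0, 0.017, 0.001], [0.017, -1.0, 0.002], [0.001, -0.002, -1.0]]
wrist_force: [-0.1, -0.7, 0.6]
opening: 0.0
```

Run:
```python
from h import *
pose(); c=save("wrist","w18")
save("scene","s2",(280,160,460,300),4)
```

```text
26.0333 [502.88  136.815 220.983] [-0.086 -0.663  0.597] 0.004548183166129857 
 [[ 1.     0.017  0.001]
 [ 0.017 -1.     0.002]
 [ 0.001 -0.002 -1.   ]] [ 0.113 -0.013  1.82   0.002  1.334  0.096]
```

View pics/w18.png

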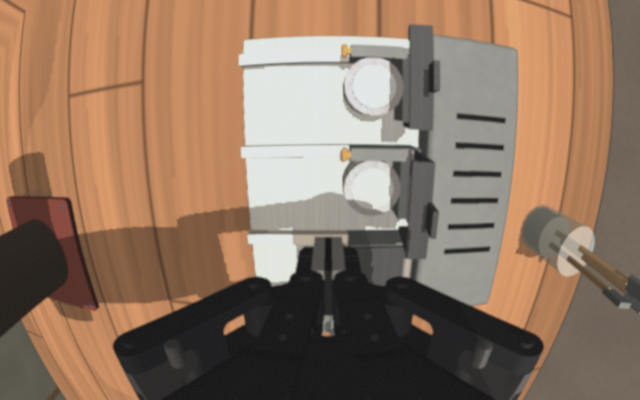

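View pics/s2.png

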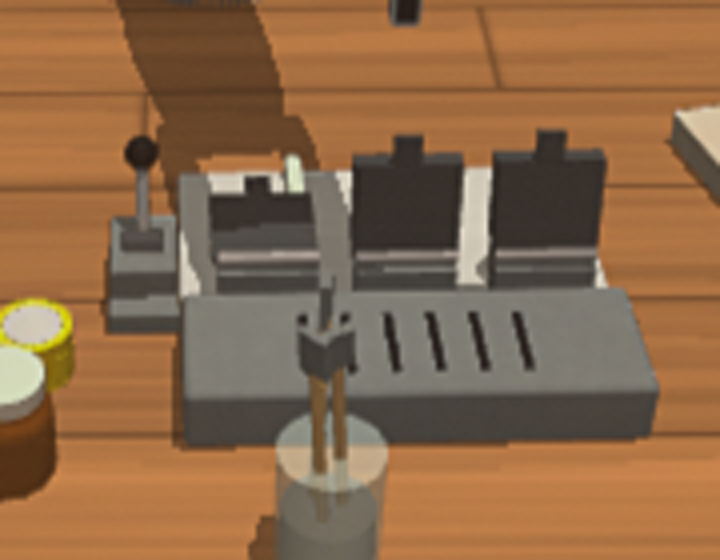

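Cover 3 is down and stays down. Both tins are still home (tops at 372,85 and 372,188). Next is cover 2.

Request:
jog_arm:
  travel:
    - [0.025,0,-0.004]
    - [0.03,0,0]
    - [0.03,0,0]
    - [0.03,0,0]
    - [0.013,0,0]
  spin: [0,0,0,0,0]

```text
t: 26.55
ee_pos: [634.0, 133.4, 224.3]
tcp_rot: [[1.0, 0.012, 0.001], [0.012, -1.0, -0.001], [0.001, 0.001, -1.0]]
wrist_force: [0.2, 0.2, 0.6]
opening: -0.1
```

Request:
jog_arm:
  travel:
    - [0,0.003,0.02]
    - [0,0,0.03]
    - [0,0,0.018]
    - [0,0,0]
    - [0,0,0]
  spin: [0,0,0,0,0]

```text
t: 26.97
ee_pos: [630.2, 131.0, 155.2]
tcp_rot: [[1.0, 0.013, -0.003], [0.013, -1.0, -0.001], [-0.003, 0.001, -1.0]]
wrist_force: [0.1, -0.5, 0.5]
opening: -0.2
```

Run:
```python
from h import *
pose(); c=save("wrist","w19")
```

```text
26.9667 [630.203 131.029 155.23 ] [ 0.089 -0.516  0.54 ] -0.23077604468871674 
 [[ 1.     0.013 -0.003]
 [ 0.013 -1.    -0.001]
 [-0.003  0.001 -1.   ]] [ 0.083  0.337  1.552 -0.     1.255  0.07 ]
```

View pics/w19.png

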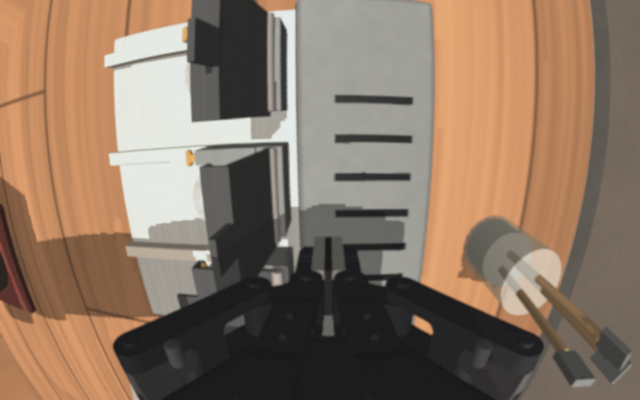

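Request:
jog_arm:
  travel:
    - [-0.025,-0.003,0]
    - [-0.024,-0.001,0]
    - [-0.022,0,0.005]
    - [-0.01,0,0.006]
    - [0,0,0]
  spin: [0,0,0,0,0]

```text
t: 27.43
ee_pos: [549.0, 135.3, 147.0]
tcp_rot: [[1.0, 0.014, 0.001], [0.014, -1.0, 0.0], [0.001, -0.0, -1.0]]
wrist_force: [1.4, -0.2, -0.5]
opening: 0.0
```

Request:
jog_arm:
  travel:
    - [-0.009,0,0.012]
    - [-0.014,0,0.018]
    - [-0.01,0,0.018]
    - [-0.008,0,0.012]
    - [0,0,0]
  spin: [0,0,0,0,0]

```text
t: 27.85
ee_pos: [508.6, 134.4, 85.2]
tcp_rot: [[1.0, 0.014, -0.001], [0.014, -1.0, -0.0], [-0.001, 0.0, -1.0]]
wrist_force: [-0.4, 0.5, -0.2]
opening: -0.2
```

Run:
```python
from h import *
pose(); c=save("wrist","w20")
```

```text
27.85 [508.567 134.447  85.185] [-0.403  0.528 -0.18 ] -0.17843634938643826 
 [[ 1.     0.014 -0.001]
 [ 0.014 -1.    -0.   ]
 [-0.001  0.    -1.   ]] [ 0.109  0.159  1.913 -0.     1.07   0.095]
```

View pics/w20.png

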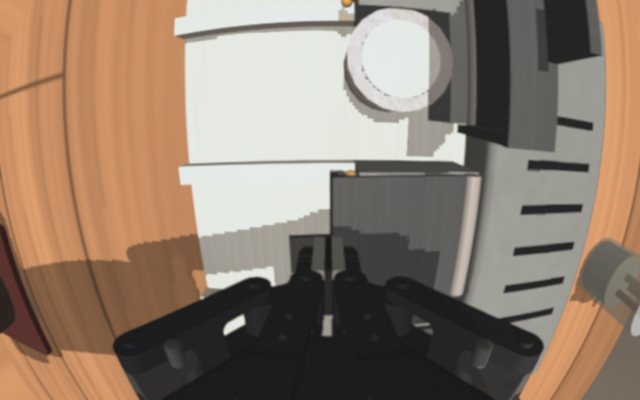

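Request:
jog_arm:
  travel:
    - [-0.005,0,0.003]
    - [0,0,0.003]
    - [0,0,0.002]
    - [0,0,0]
  spin: [0,0,0,0]

```text
t: 28.23
ee_pos: [504.5, 134.6, 77.8]
tcp_rot: [[1.0, 0.014, 0.001], [0.014, -1.0, 0.0], [0.001, -0.0, -1.0]]
wrist_force: [1.3, -0.4, 1.6]
opening: 0.2
```

Request:
jog_arm:
  travel:
    - [0,0,0.002]
    - [0,0,0]
  spin: [0,0]

```text
t: 28.4
ee_pos: [504.6, 134.7, 76.9]
tcp_rot: [[1.0, 0.014, 0.001], [0.014, -1.0, 0.0], [0.001, 0.0, -1.0]]
wrist_force: [-2.8, -0.3, 8.7]
opening: -0.3
```

Request:
jog_arm:
  travel:
    - [0,0,0.001]
    - [0,0,0]
  spin: [0,0]

```text
t: 28.57
ee_pos: [504.7, 134.7, 76.7]
tcp_rot: [[1.0, 0.014, 0.001], [0.014, -1.0, -0.0], [0.001, 0.0, -1.0]]
wrist_force: [-6.4, -2.0, 15.8]
opening: -0.2
```

Request:
jog_arm:
  travel:
    - [0,0,0.0015]
    - [0,0,0]
  spin: [0,0]

```text
t: 28.73
ee_pos: [504.8, 134.7, 76.5]
tcp_rot: [[1.0, 0.014, 0.001], [0.014, -1.0, -0.0], [0.001, 0.0, -1.0]]
wrist_force: [-10.9, -2.2, 26.5]
opening: 0.4
```

Request:
jog_arm:
  travel:
    - [0,0,-0.01]
    - [0,0,-0.03]
    - [0,0,-0.04]
    - [0,0,-0.04]
    - [0,0,-0.03]
  spin: [0,0,0,0,0]

```text
t: 29.15
ee_pos: [504.4, 134.7, 226.2]
tcp_rot: [[1.0, 0.014, 0.002], [0.014, -1.0, 0.0], [0.002, -0.0, -1.0]]
wrist_force: [1.0, 0.8, 0.9]
opening: -0.2
```

Request:
jog_arm:
  travel:
    - [0,-0.02,0]
    - [0,-0.03,0]
    - [0,-0.03,0]
    - [0,-0.02,0]
    - [0,0,0]
  spin: [0,0,0,0,0]

```text
t: 29.57
ee_pos: [501.9, 237.8, 222.8]
tcp_rot: [[1.0, 0.017, -0.001], [0.017, -1.0, 0.001], [-0.001, -0.001, -1.0]]
wrist_force: [-0.6, 0.2, -0.0]
opening: 0.3
```

Run:
```python
from h import *
pose(); c=save("wrist","w21")
```

```text
29.5667 [501.858 237.836 222.838] [-0.594  0.173 -0.02 ] 0.29516036614770935 
 [[ 1.     0.017 -0.001]
 [ 0.017 -1.     0.001]
 [-0.001 -0.001 -1.   ]] [0.3   0.069 1.732 0.002 1.341 0.282]
```

View pics/w21.png

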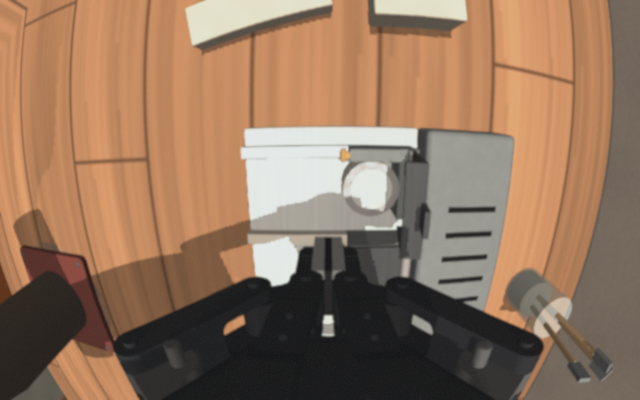

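Tin A is still home (370,188). Next is cover 1, with the same sweep.

Request:
jog_arm:
  travel:
    - [0.025,0,-0.003]
    - [0.03,0,0]
    - [0.03,0,0]
    - [0.03,0,0]
    - [0.013,0,0]
  spin: [0,0,0,0,0]

```text
t: 30.03
ee_pos: [633.3, 234.4, 225.3]
tcp_rot: [[1.0, 0.012, 0.001], [0.012, -1.0, -0.001], [0.001, 0.001, -1.0]]
wrist_force: [-0.4, -0.5, -1.0]
opening: 0.1
```

Request:
jog_arm:
  travel:
    - [0,0.002,0.02]
    - [0,0,0.03]
    - [0,0,0.018]
    - [0,0,0]
    - [0,0,0]
  spin: [0,0,0,0,0]

```text
t: 30.45
ee_pos: [629.6, 233.0, 156.4]
tcp_rot: [[1.0, 0.013, -0.004], [0.013, -1.0, -0.001], [-0.004, 0.001, -1.0]]
wrist_force: [-0.1, 0.1, 0.9]
opening: 0.3
```

Request:
jog_arm:
  travel:
    - [-0.025,-0.002,0.001]
    - [-0.024,-0.001,0]
    - [-0.022,0,0.005]
    - [-0.01,0,0.006]
    - [0,0,0]
  spin: [0,0,0,0,0]

```text
t: 30.87
ee_pos: [548.3, 236.4, 147.4]
tcp_rot: [[1.0, 0.015, 0.001], [0.015, -1.0, 0.0], [0.001, -0.0, -1.0]]
wrist_force: [-0.3, -0.3, 0.9]
opening: -0.0
```

Request:
jog_arm:
  travel:
    - [-0.009,0,0.012]
    - [-0.014,0,0.018]
    - [-0.01,0,0.018]
    - [-0.008,0,0.012]
    - [0,0,0]
  spin: [0,0,0,0,0]

```text
t: 31.28
ee_pos: [508.1, 235.3, 85.6]
tcp_rot: [[1.0, 0.014, -0.001], [0.014, -1.0, -0.0], [-0.001, 0.0, -1.0]]
wrist_force: [-0.3, -0.0, 0.4]
opening: -0.1
```

Run:
```python
from h import *
pose(); c=save("wrist","w22")
```

```text
31.2833 [508.055 235.329  85.596] [-0.336 -0.041  0.41 ] -0.14421789601493887 
 [[ 1.     0.014 -0.001]
 [ 0.014 -1.    -0.   ]
 [-0.001  0.    -1.   ]] [ 0.293  0.234  1.825 -0.     1.084  0.279]
```

View pics/w22.png

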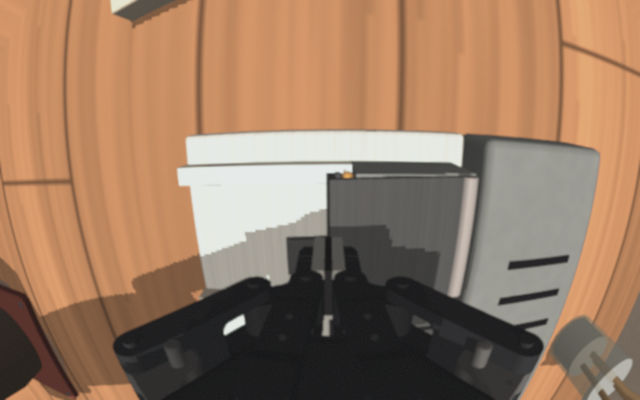

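Request:
jog_arm:
  travel:
    - [-0.005,0,0.003]
    - [0,0,0.003]
    - [0,0,0.003]
    - [0,0,0.001]
    - [0,0,0]
  spin: [0,0,0,0,0]

```text
t: 31.75
ee_pos: [504.8, 235.8, 77.0]
tcp_rot: [[1.0, 0.014, 0.002], [0.014, -1.0, 0.001], [0.002, -0.001, -1.0]]
wrist_force: [1.6, -0.2, 4.8]
opening: -0.3
```

Request:
jog_arm:
  travel:
    - [0,0,0.0015]
    - [0,0,0]
  spin: [0,0]

```text
t: 31.92
ee_pos: [504.9, 235.9, 76.8]
tcp_rot: [[1.0, 0.014, 0.002], [0.014, -1.0, 0.0], [0.002, -0.0, -1.0]]
wrist_force: [-1.6, -1.3, 12.6]
opening: -0.2
```

Request:
jog_arm:
  travel:
    - [0,0,0.0015]
    - [0,0,0]
  spin: [0,0]

```text
t: 32.08
ee_pos: [505.0, 235.9, 76.6]
tcp_rot: [[1.0, 0.014, 0.002], [0.014, -1.0, 0.0], [0.002, -0.0, -1.0]]
wrist_force: [-6.3, -2.9, 22.5]
opening: 0.1
```

Request:
jog_arm:
  travel:
    - [0,0,-0.01]
    - [0,0,-0.03]
    - [0,0,-0.04]
    - [-0.01,0.01,-0.04]
    - [-0.02,0.03,-0.03]
  spin: [0,0,0,0,0]

```text
t: 32.5
ee_pos: [477.8, 200.5, 222.9]
tcp_rot: [[1.0, 0.016, 0.004], [0.016, -1.0, 0.002], [0.004, -0.002, -1.0]]
wrist_force: [0.8, -0.3, 1.1]
opening: -0.1
```

Request:
jog_arm:
  travel:
    - [-0.02,0.035,0]
    - [-0.01,0.035,0]
    - [0,0.035,0]
    - [0,0.035,0]
    - [0,0,0]
  spin: [0,0,0,0,0]

```text
t: 32.92
ee_pos: [448.0, 53.7, 219.0]
tcp_rot: [[1.0, 0.01, -0.0], [0.01, -1.0, -0.002], [-0.0, 0.002, -1.0]]
wrist_force: [0.0, -0.8, -0.1]
opening: -0.2
```

Run:
```python
from h import *
import ov
pose(); c=save("wrist","w23")
ov.L=ov.L[:5]
for b in (100,0,-100):
    ov.L+=[((-64,b-38.5,66),(-64,b+38.5,66)),((12,b-38.5,66),(12,b+38.5,66)),((-85,b-11,66),(-85,b+11,66)),((-64,b-38.5,66),(12,b-38.5,66)),((-64,b+38.5,66),(12,b+38.5,66))]
ov.draw("w23",(573.7,135.2,.0147),(270,0,560,290),2.05,True,"pics/o23.png")
save("scene","s3",(280,160,460,300),4)
```

```text
32.9167 [447.952  53.658 219.039] [ 0.01  -0.751 -0.134] -0.15878587381071865 
 [[ 1.     0.01  -0.   ]
 [ 0.01  -1.    -0.002]
 [-0.     0.002 -1.   ]] [-0.054 -0.19   1.986 -0.002  1.346 -0.063]
```

View pics/o23.png

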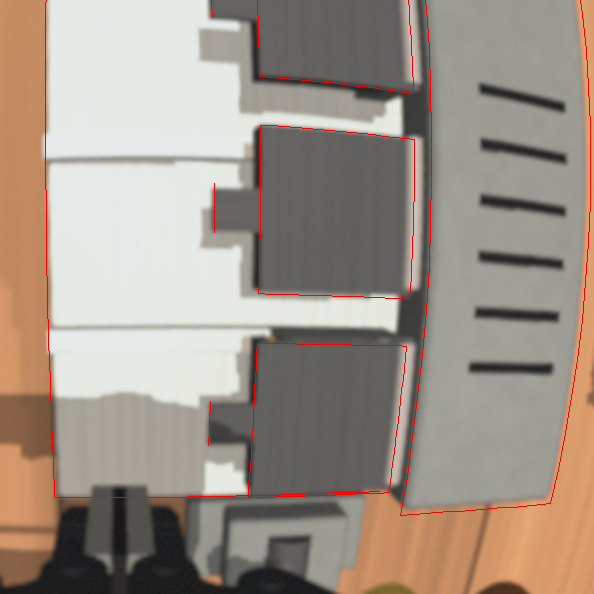

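View pics/s3.png

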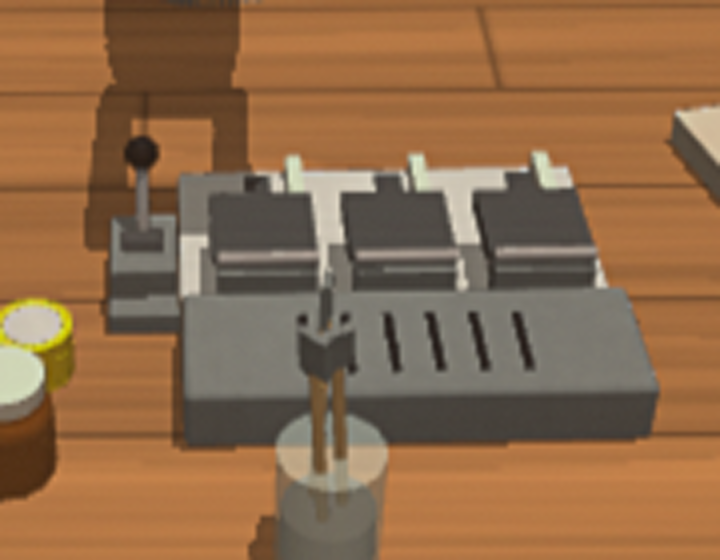

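All three covers match the shut outline. Now the start lever: ball expected at about (508,-52,103), to be pushed towards +x with the shut fingers.

Request:
jog_arm:
  travel:
    - [0.002,0.03,0]
    - [0.003,0.036,0]
    - [0.002,0.036,0]
    - [0,0.005,0.02]
    - [0,0,0.02]
  spin: [0,0,0,0,0]

```text
t: 33.43
ee_pos: [458.4, -49.5, 179.6]
tcp_rot: [[1.0, 0.012, 0.003], [0.012, -1.0, -0.001], [0.003, 0.001, -1.0]]
wrist_force: [0.4, 0.7, 0.7]
opening: -0.1
```

Request:
jog_arm:
  travel:
    - [0,0,0.03]
    - [0,0,0.025]
    - [0,0,0.012]
    - [0,0,0]
    - [0,0,0]
  spin: [0,0,0,0,0]

```text
t: 33.85
ee_pos: [456.5, -47.1, 111.3]
tcp_rot: [[1.0, 0.016, -0.002], [0.016, -1.0, 0.001], [-0.002, -0.001, -1.0]]
wrist_force: [-0.5, -1.2, -0.1]
opening: -0.1
```

Run:
```python
from h import *
pose(); c=save("wrist","w24"); save("scene","s4",(260,140,440,280),4)
t=save("top","t4",(270,150,390,250),6)
print(proj(t,[[508,-52.3,103]]))
```

```text
33.85 [456.456 -47.15  111.283] [-0.483 -1.232 -0.146] -0.05805986650303988 
 [[ 1.     0.016 -0.002]
 [ 0.016 -1.     0.001]
 [-0.002 -0.001 -1.   ]] [-0.275 -0.038  2.065  0.     1.117 -0.291]
[[322.273 213.159]]
```

View pics/w24.png

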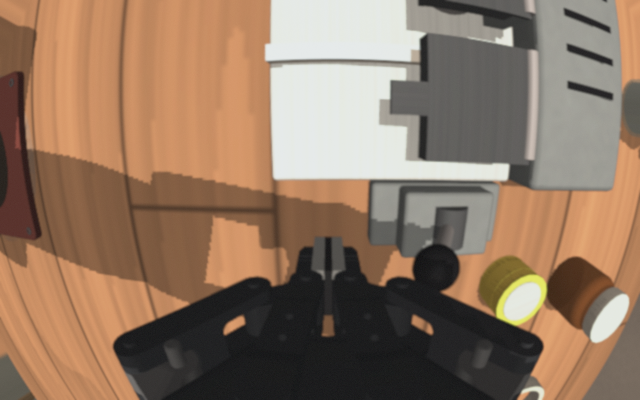

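View pics/s4.png

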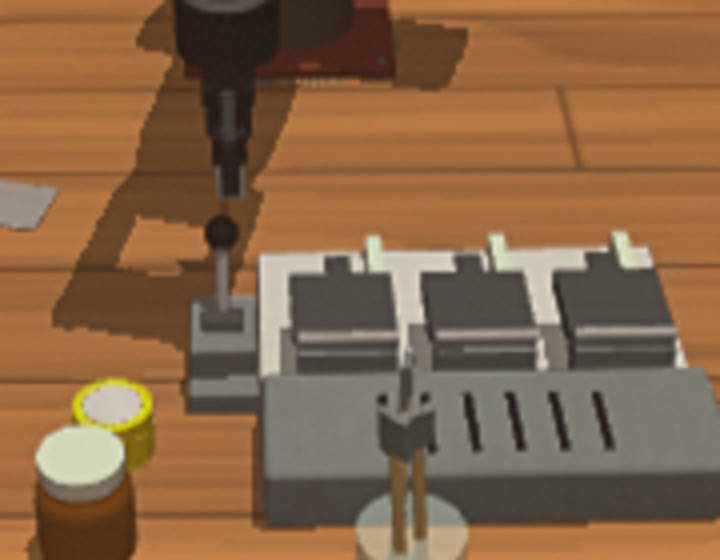

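Run:
```python
from h import *
c=dict(np.load("pics/w24.npz"))
for z in (95,103,108): print(at(c,436,267,z,True))
```

```text
[516.88825401 -58.62119166  95.        ]
[513.5405118  -54.20397973 103.        ]
[511.44817292 -51.44322228 108.        ]
```

Request:
jog_arm:
  travel:
    - [0.012,0.005,0.002]
    - [0.012,0,0.002]
    - [0.012,0,0]
    - [0.012,0,0]
    - [0,0,0]
  spin: [0,0,0,0,0]

```text
t: 34.42
ee_pos: [507.7, -53.1, 109.9]
tcp_rot: [[1.0, 0.014, 0.004], [0.014, -1.0, -0.001], [0.004, 0.001, -1.0]]
wrist_force: [0.2, 0.4, 0.1]
opening: -0.1
```

Request:
jog_arm:
  travel:
    - [0.012,0,0]
    - [0.012,0,0]
    - [0.008,0,0]
    - [0,0,0]
  spin: [0,0,0,0]

```text
t: 34.75
ee_pos: [538.3, -52.5, 108.8]
tcp_rot: [[1.0, 0.014, 0.002], [0.014, -1.0, -0.0], [0.002, 0.0, -1.0]]
wrist_force: [0.3, -0.4, -0.2]
opening: -0.1
```

Run:
```python
from h import *
pose(); c=save("wrist","w25")
```

```text
34.75 [538.3   -52.488 108.843] [ 0.341 -0.404 -0.222] -0.09122453287311176 
 [[ 1.     0.014  0.002]
 [ 0.014 -1.    -0.   ]
 [ 0.002  0.    -1.   ]] [-0.243  0.157  1.865  0.     1.118 -0.258]
```

View pics/w25.png

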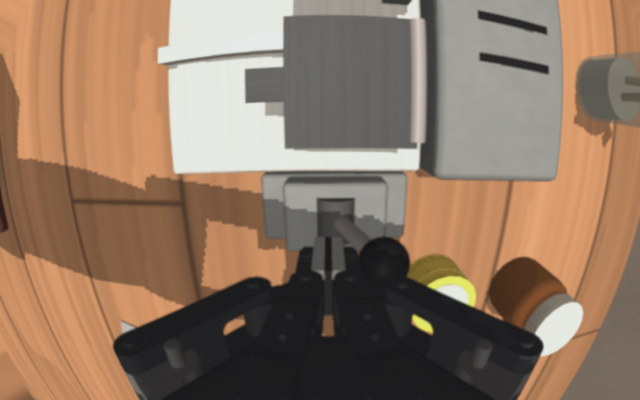

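The lever is moving over to +x (ball at 383,260). I'll creep up to its end stop.

Request:
jog_arm:
  travel:
    - [0.006,0,0]
    - [0.004,0,0]
    - [0,0,0]
  spin: [0,0,0]

```text
t: 35.05
ee_pos: [547.4, -52.3, 108.1]
tcp_rot: [[1.0, 0.014, 0.0], [0.014, -1.0, -0.0], [0.0, 0.0, -1.0]]
wrist_force: [-0.1, -0.5, 0.3]
opening: -0.3
```

Request:
jog_arm:
  travel:
    - [0.004,0,0]
    - [0,0,0]
  spin: [0,0]

```text
t: 35.22
ee_pos: [551.3, -52.3, 108.0]
tcp_rot: [[1.0, 0.014, 0.0], [0.014, -1.0, -0.0], [0.0, 0.0, -1.0]]
wrist_force: [-0.1, -0.2, -0.2]
opening: -0.0
```

Request:
jog_arm:
  travel:
    - [0.003,0,0]
    - [0,0,0]
  spin: [0,0]

```text
t: 35.38
ee_pos: [552.3, -52.2, 107.6]
tcp_rot: [[1.0, 0.014, -0.005], [0.014, -1.0, 0.0], [-0.005, -0.0, -1.0]]
wrist_force: [-7.4, -0.2, 4.2]
opening: 0.0
```

Request:
jog_arm:
  travel:
    - [0.001,0,0]
    - [0,0,0]
  spin: [0,0]

```text
t: 35.55
ee_pos: [552.5, -52.2, 107.5]
tcp_rot: [[1.0, 0.014, -0.006], [0.014, -1.0, 0.0], [-0.006, -0.0, -1.0]]
wrist_force: [-10.8, -1.0, 7.3]
opening: 0.1
```

Request:
jog_arm:
  travel:
    - [-0.01,0,0]
    - [-0.02,0,0]
    - [-0.02,0,-0.02]
    - [-0.02,0,-0.03]
    - [-0.02,0,-0.03]
  spin: [0,0,0,0,0]

```text
t: 35.97
ee_pos: [463.3, -53.1, 187.7]
tcp_rot: [[1.0, 0.014, -0.002], [0.014, -1.0, 0.001], [-0.002, -0.001, -1.0]]
wrist_force: [1.3, 0.1, 0.1]
opening: 0.0
```

Request:
jog_arm:
  travel:
    - [-0.02,0,-0.03]
    - [0,-0.03,0]
    - [0,-0.03,0]
    - [0,-0.03,0]
    - [0,0,0]
  spin: [0,0,0,0,0]

```text
t: 36.38
ee_pos: [443.6, 40.0, 218.7]
tcp_rot: [[1.0, 0.017, 0.002], [0.017, -1.0, 0.002], [0.002, -0.002, -1.0]]
wrist_force: [0.2, -0.2, -0.7]
opening: 0.0
```

Run:
```python
from h import *
pose(); c=save("wrist","w26"); s=save("scene","s6",(260,140,440,280),4); save("scene","s7"); save("top","t7")
print((proj(s,[[575,-51.5,103],[508,-52.3,103]])-[260,140])*4)
print(proj(c,[[575,-51.5,103]],True))
import ov
ov.L=ov.L[:5]
for b in (100,0,-100):
    ov.L+=[((-64,b-38.5,66),(-64,b+38.5,66)),((12,b-38.5,66),(12,b+38.5,66)),((-85,b-11,66),(-85,b+11,66))]
ov.draw("w26",(573.7,135.2,.0147),(250,0,560,290),2.0,True,"pics/o26.png")
```

```text
36.3833 [443.634  40.024 218.651] [ 0.181 -0.19  -0.703] 0.001330927052796866 
 [[ 1.     0.017  0.002]
 [ 0.017 -1.     0.002]
 [ 0.002 -0.002 -1.   ]] [-0.089 -0.207  2.001  0.002  1.346 -0.107]
[[219.955 276.552]
 [220.874 223.288]]
[[458.144 287.869]]
```

View pics/o26.png

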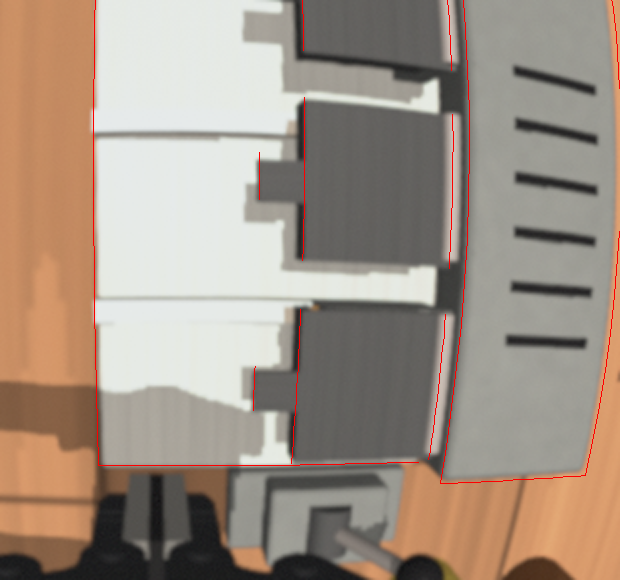

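View pics/s6.png

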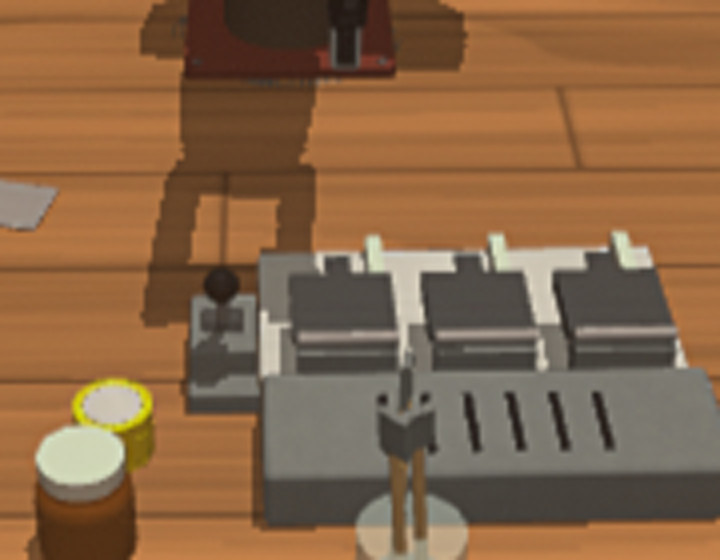

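View pics/s7.png

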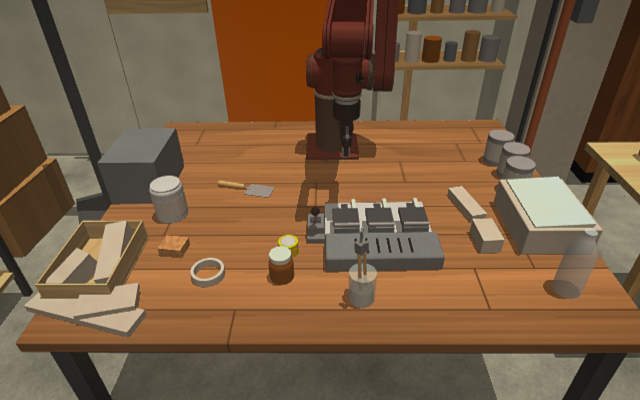

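The lever has swung fully to its on stop: ball at (221,284), a 52 px swing against 53 expected. The covers are shut and the other things haven't moved, so I'm handing in.

Run:
```python
from rig import manip
print(manip.sign_off(), manip.state()["t"])
```

```text
the job is handed in; nothing more can be done
the job is handed in; nothing more can be done
```

The job is done and handed in at about 36 s of the 210 s allowed. The sign-off itself gave no verdict.

- **Tins:** Only two white tins were on the bench. I set them in the left and middle bays and pushed each along its fence to the stop, which I felt at about 9–11 N. The wrist pictures showed both touching fence and stop before I closed the covers. The yellow look-alike was left alone.
- **Covers:** I swept all three over from behind and pressed them down until they met a hard stop. After release they stayed down and matched the outline of a shut cover in the pictures.
- **Lever:** I threw it last, to its end stop. Its ball moved about 52 of the 53 pixels expected, in the zoomed scene view.
- **Other things:** All the other objects looked standing and unmoved in the last pictures.

**Checks that disagreed:**
- Pressing the right cover peaked at 42 N vertically, more than needed. It was pressed by the closed fingertips, and the 40 N limit is stated for the arm and gripper body.
- My first shaker positions from the scene and top cameras differed by about 16 mm in x. I used the wrist-camera fit instead, and it held up in every later overlay.

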